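# Hang the handwheel on the keeper hook

## Task

Take the spoked handwheel by its rim out of the wooden rack and hang it on the stand's J-hook: bring the rim over the upturned nose, press it down past the sprung keeper close along the nose, and let it down until the hook carries it and the keeper has sprung shut above the rim; only then let go, so that the wheel hangs still and no knock on the bench can shake it off. The hook's clamp is only finger-tight and was set by eye, so find the hook by feel and keep the push of the wheel on it below 18 N (the keeper itself gives way at 3 to 4 N). Leave the paint jar, the pin tin and the sanding block where they are.

Things in the scene. Friction and masses are not known exactly. Their poses are not given: they have to be found in the camera images.
- handwheel: (All sizes in mm.) Loose handwheel, bare aluminium rim, grey hub and spokes, 0.32 to 0.5 kg. Origin at the hub's centre, x = axle. Rim: outer radius 110, inner 102, 12 wide along x, flat sides: pinch it across, fingers closing along x. Hub 34 across. Three 10 mm spokes: 60 degrees either side of body z (up) and straight down; the upper third is an open window. Starts in the rack.
- wheel_rack: Wooden rack fixed to the bench: board 80 (x) x 220 (y) x 16, two cross rests 32 high under the rim, four dowels 110 high in pairs either side of the rim at y = -90 and +90, gap 15.6 along x. Origin under the board's middle. The wheel stands in it along the rack's y, hub 136 above the bench, upright or leaning a little on the dowels; lift it straight up by 90 or more to clear the dowels.
- hook_stand: Steel stand fixed to the bench. Origin at the foot of its round post (16 across, 315 high); base plate 12 thick from x = -100 to +25, y = -75 to +75. A grey clamp on the post (34 x 30 x 36; its black thumb screws reach y = +38 and -36) holds a level round bar, 9 thick, that runs to -x at y = 0 and ends in an upturned nose: the J-hook.
- saddle (a point): Nominal place of the hook's saddle (bar's top, 259.5 above the bench) at the nose's inner face, x = -100 of the stand; axes as the stand. The real hook lies up to 11 higher or lower and up to 10 nearer to or farther from the post than this, unmeasured. Hung right, the rim's inside lies on the real saddle, its front side at the nose, the wheel's plane along the stand's y, the hub 102 lower.
- nose (a point): Nominal top of the nose, a 9 mm round upright at the bar's end, 41.5 above the saddle, its last 8 mm leaning 2.5 outwards; off by the same unmeasured amounts as the saddle (the hook is one piece). The bar's underside is 9 below the saddle. The mouth, 30 wide, lies between the nose and an 8 mm upright stem nearer the post, top 44 above the saddle.
- keeper (a joint): Angle (rad) of a dark wire gate with a rolled end, hinged on the stem 39.5 above the saddle, reaching 33 forward and 6 down to the nose, closing the mouth. 0 = shut; grows to 1.35 as its free end is pushed down. A spring shuts it; pushing takes 2.5 N, 4 N when wide open. It shuts over a rim on the saddle within 4 mm of the nose; a rim nearer the stem holds it open until slid to the nose.
- paint_jar: Small paint jar with a white cap, 30 mm across, 42 mm high, standing on the bench; origin under its middle. A bystander.
- pin_tin: Round tin of track pins, 55 mm across, 23 mm high; origin under its middle. A bystander.
- sanding: Cork sanding block, 46 x 75 x 24 mm; origin under its middle. A bystander.

How it is judged:
On the way, in this order (a step that is already met when the one before it is completed fails the run):
1. the wheel is lifted out of the rack by the gripper (height (world z) of handwheel above 0.175 m and contact force between the fingers and handwheel above 1 N and contact force between handwheel and wheel_rack below 0.1 N), for 0.2 s.
2. the wheel's rim has pressed the keeper open (value of joint keeper above 0.5 rad and contact force between handwheel and hook_stand above 0.5 N), for 0.05 s.
3. still held, the rim lies on the hook's saddle, the hook bears on it, and the keeper is shut above it (x of handwheel in the frame of hook_stand between -0.112 and -0.06 m and y of handwheel in the frame of hook_stand between -0.03 and 0.03 m and z of handwheel in the frame of hook_stand between 0.141 and 0.176 m and value of joint keeper below 0.12 rad and contact force between handwheel and hook_stand above 1.5 N and contact force between the fingers and handwheel above 1 N), for 0.2 s.
At the end, for the whole second after the job is handed in: Released, the wheel hangs at rest and upright (0.2 rad) on the hook, its rim on the saddle between nose and stem (hub within 30 mm of the bar sideways), carried by the hook (over 1.5 N), the keeper shut above it (under 0.12 rad); jar, tin and sanding block within 30 mm of where they stood (x of handwheel in the frame of hook_stand between -0.112 and -0.06 m and y of handwheel in the frame of hook_stand between -0.03 and 0.03 m and z of handwheel in the frame of hook_stand between 0.141 and 0.176 m and value of joint keeper below 0.12 rad and contact force between handwheel and hook_stand above 1.5 N and contact force between the fingers and handwheel below 0.1 N and angle between handwheel's own x axis and vertical between 1.37 and 1.77 rad and linear speed of handwheel below 0.03 m/s and angular speed of handwheel below 0.3 rad/s and distance of each of paint_jar, pin_tin, sanding from where it was at the start of the episode below 0.03 m); the robot touches nothing.
It fails at once if the wheel is pressed against the hook stand with more than 18 N (contact force between handwheel and hook_stand above 18 N).
It fails at once if the paint jar is pushed more than 30 mm or knocked over (distance of paint_jar from where it was at the start of the episode above 0.03 m or angle between paint_jar's own z axis and vertical above 0.5 rad).
It fails at once if the pin tin is pushed more than 30 mm or knocked over (distance of pin_tin from where it was at the start of the episode above 0.03 m or angle between pin_tin's own z axis and vertical above 0.5 rad).
It fails at once if the sanding block is pushed more than 30 mm or knocked over (distance of sanding from where it was at the start of the episode above 0.03 m or angle between sanding's own z axis and vertical above 0.5 rad).
It also fails if it takes over 64 s, if anything falls off the work surface, if the arm or the gripper's body presses on something with over 40 N, if the wrist force passes 120 N, or if a joint passes its speed limit or range.

## Robot

A 6-joint arm with a two-finger parallel gripper is mounted at the origin on a cart in front of the work surface, level with it; the furniture and walls round the work are solid. World frame = base frame: x ahead of the robot, y to its left, z up, the work surface at z = 0. Lengths are in m, angles in rad, forces in N, time in s.
With the tool pointing down it reaches from about 0.35 to 0.95 m from the base axis. Payload 17.4 kg.
Tool frame: the origin (TCP) lies at the very end of the fingers, on their centre line; the grasp point (between the pads) lies robot.tcp_to_grasp behind it (robot.tcp_to_grasp is the distance from the TCP to the grasp point, in m); z points along the fingers, y is the direction in which the jaws open and shut (so a half turn about z gives the same grasp; the last joint's range is limited). The gripper opens to 93 mm and grips with 3 to 60 N. Pads are 15 mm wide; open, the fingers measure 128 mm over their backs; the gripper's body (75 mm by 188 mm) begins 65 mm behind the grasp point.
Start: joints at [-1.369, 0.116, 1.442, -0, 1.584, -0.038], TCP at [0.16, -0.656, 0.219] pointing down, gripper open.
Joint ranges: [-2.83, 2.83], [-0.83, 2.19], [0.07, 2.5], [-1.14, 4.28], [0.01, 3], [-2.97, 2.97]. Speed limits (rad/s): [1.89, 1.89, 2.22, 3.14, 3.14, 3.14].

## Interface

Orientations are given as a unit quaternion [x, y, z, w].
In Python, from plant import robot gives the robot as it stands.
- The arm moves only by the tool move_arm, never from a script. Its argument "deltas" is a list of rows, each a list of 3 entries, a list of its own where there are three numbers: the closure, from -1 (fully open) to 1 (shut), then the shift along the tool's x, y, z in m, then the turn, a rotation vector about the tool's x, y, z in rad. A call has exactly 10 rows; each row shifts and turns the commanded pose from where the row before left it, along the tool's axes as they then stand; what a row does not reach is not made up. A row lasts 1/12 s, in which the tool goes at most 41.7 mm and 7.16 degrees, less where a joint would pass 70% of its speed; a pose out of reach is approached as far as the arm can. A call is refused whole if a number of a shift passes 0.0417 or a number of a turn 0.125, either way. A call with a gripper value outside its range is refused whole. The fingers move at their own pace and stop on an object; the grip force is fixed at half the most. Time passes only in rows, so rows that do not move let the fingers close, or fill a call up. It gives the time, the measured TCP pose, the force and the opening at its end, in the units of the state.
- robot.sense(): the state, without advancing time (a new reading comes with each control period).
- robot.capture(name): name is "scene" or "top" or "wrist"; returns the picture (480x640x3 uint8, red, green, blue); there is no depth.
- robot.camera_params(name): a dict with "vfov" (degrees; the focal length in pixels is half the picture's height over the tangent of half this angle, whatever the lens; pixels are square), "cx", "cy" (the principal point, pixels), "T" (4x4, takes a point from camera to world coordinates). Camera axes: x right, y down, z forward; pixel columns grow to the right and rows downward; lengths in m; the calibration is good to about 2 mm. A picture is of the moment at which its call begins: read the wrist's pose just before it. camera_params takes no time and is no camera call; for the wrist camera it gives the pose at the moment of the call.
- robot.hand_in(): hands the job in, once; it reports no verdict.
The state is a dict: "time_s": time; "joints": joint angles; "qvel": joint speeds; "tau": joint torques, N m; "tool_pos": TCP position; "tool_rot": TCP orientation; "contact_force": force on the tool from outside, world axes, zero at the start; "moment": the same for the moment, N m; "opening": finger opening in m.
Only numpy, scipy, OpenCV 4.12 (cv2) and the standard library are available. Lean on these libraries where they do the work, as an engineer would, in place of code of your own. Each camera call takes 0.05 s, during which the arm holds its last target.

## Working session

There is one attempt and no reset: what is moved stays moved. The work goes in short steps, Python scripts to look and compute and a tool call to move; the robot and the scene stay as the last step left them, time stands still between calls to the robot, and variables do not carry over. Pictures are saved under pics/ and viewed, and the job is handed in when it is done.

Besides the shell and the picture viewer there is one more tool, called after "Request:" as name([rows], argument=value, ...), one row to a line, values as JSON. move_arm: Moves the arm, as the interface text tells. Its arguments: {"type":"object","properties":{"deltas":{"type":"array"}},"required":["deltas"]}

```bash
ls; mkdir -p pics
python3 - <<'E'
from plant import robot
import cv2,numpy as np
np.set_printoptions(precision=4,suppress=True)
print(robot.tcp_to_grasp); print(robot.sense())
for n in ("scene","top","wrist"):
    p=robot.camera_params(n); print(n,p["vfov"],p["cx"],p["cy"]);print(p["T"])
    cv2.imwrite(f"pics/{n}0.png",robot.capture(n)[:,:,::-1])
E
```

```text
pics
0.0188
{'time_s': 0.0, 'joints': array([-1.3688,  0.1165,  1.4422, -0.    ,  1.584 , -0.0378]), 'qvel': array([ 0.0013, -0.0012, -0.0005, -0.0005, -0.    ,  0.0001]), 'tau': array([ -0.0007, -72.1261, -62.2614,   0.0779,   0.0237,  -0.0001]), 'tool_pos': array([ 0.1603, -0.6555,  0.2179]), 'tool_rot': array([ 0.9928,  0.1196, -0.0001, -0.0006]), 'contact_force': array([ 0.3167, -0.4124,  0.2111]), 'moment': array([0.024 , 0.0245, 0.0262]), 'opening': 0.0926683522078488}
scene 47.085269176078974 322.5125626570653 235.22637329219845
[[-0.4426 -0.3775  0.8134 -0.4173]
 [-0.8967  0.1889 -0.4002  0.4488]
 [-0.0026 -0.9065 -0.4222  0.6999]
 [ 0.      0.      0.      1.    ]]
top 48.95197952168165 319.51380176494274 239.66792963532123
[[ 0.0102 -0.9877  0.1561  0.3298]
 [-0.9999 -0.0083  0.0125 -0.0342]
 [-0.011  -0.1562 -0.9877  1.4513]
 [ 0.      0.      0.      1.    ]]
wrist 66.85844057931249 317.3539358403482 236.3859130492143
[[ 0.2364 -0.9262 -0.2938  0.2423]
 [-0.9717 -0.2258 -0.07   -0.6365]
 [-0.0015  0.302  -0.9533  0.3837]
 [ 0.      0.      0.      1.    ]]
```

View pics/scene0.png

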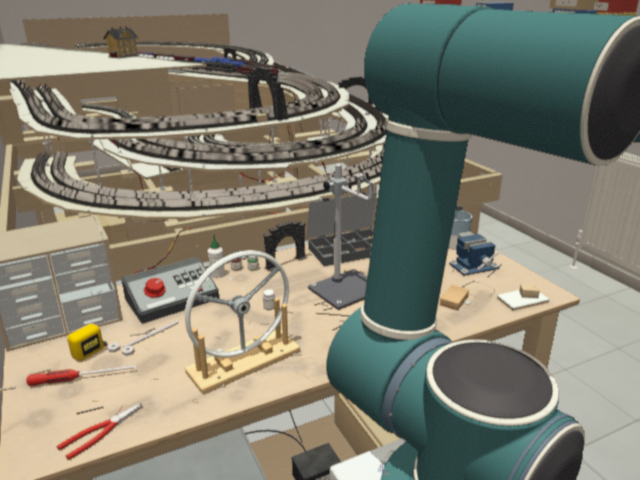

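View pics/top0.png

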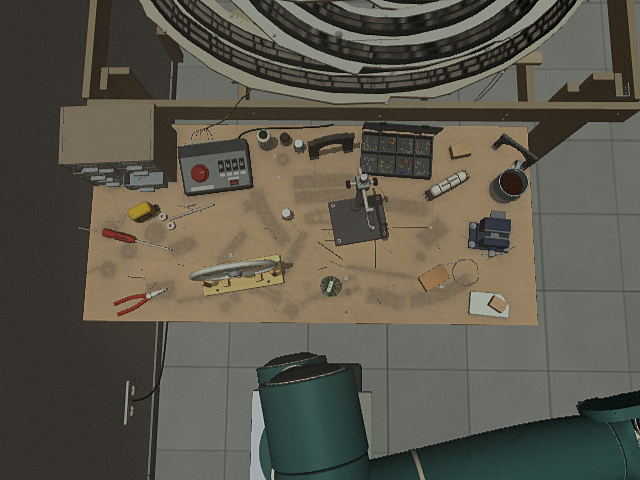

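View pics/wrist0.png

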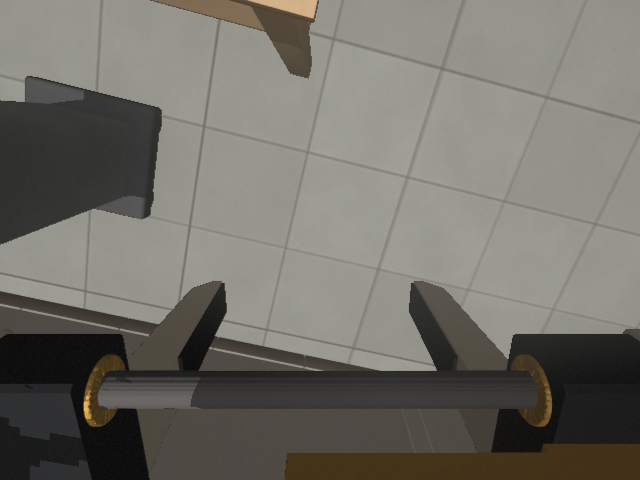

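Run:
```python
import cv2
t=cv2.imread("pics/top0.png"); s=cv2.imread("pics/scene0.png")
cv2.imwrite("pics/t_stand.png",cv2.resize(t[155:255,310:440],None,fx=6,fy=6,interpolation=cv2.INTER_CUBIC))
cv2.imwrite("pics/t_rack.png",cv2.resize(t[245:310,175:305],None,fx=6,fy=6,interpolation=cv2.INTER_CUBIC))
cv2.imwrite("pics/s_rack.png",cv2.resize(s[240:395,170:310],None,fx=3.8,fy=3.8,interpolation=cv2.INTER_CUBIC))
cv2.imwrite("pics/s_stand.png",cv2.resize(s[160:315,290:390],None,fx=3.8,fy=3.8,interpolation=cv2.INTER_CUBIC))
```

```text
(no output)
```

View pics/t_stand.png

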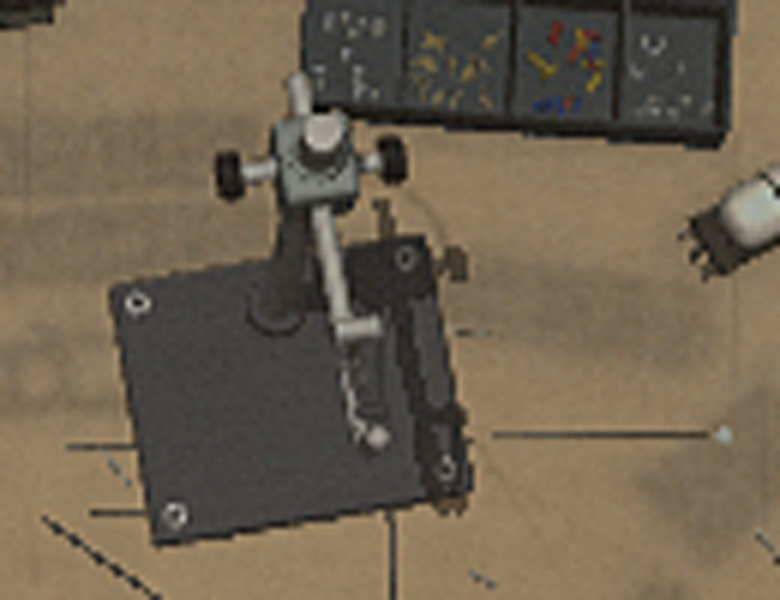

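View pics/t_rack.png

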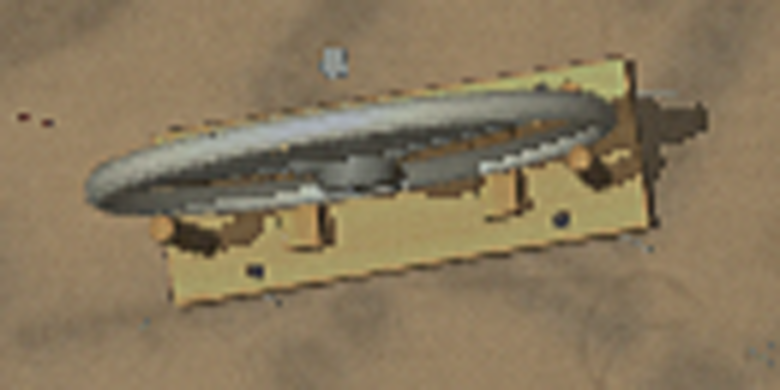

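View pics/s_rack.png

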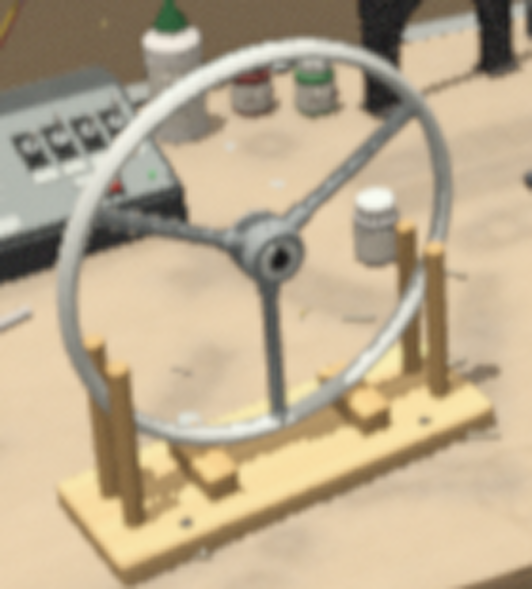

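View pics/s_stand.png

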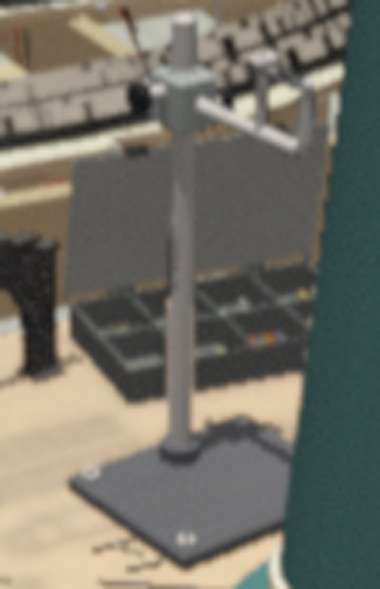

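```bash
cat > h.py <<'E'
from plant import robot
import numpy as np,cv2
from scipy.spatial.transform import Rotation as R
np.set_printoptions(precision=4,suppress=True)
def proj(cp,P,H=480):
    T=cp["T"];f=H/2/np.tan(np.radians(cp["vfov"])/2)
    p=(np.atleast_2d(P)-T[:3,3])@T[:3,:3]
    return np.c_[cp["cx"]+f*p[:,0]/p[:,2],cp["cy"]+f*p[:,1]/p[:,2]]
def back(cp,uv,z,H=480):
    T=cp["T"];f=H/2/np.tan(np.radians(cp["vfov"])/2)
    uv=np.atleast_2d(uv);d=np.c_[(uv[:,0]-cp["cx"])/f,(uv[:,1]-cp["cy"])/f,np.ones(len(uv))]@T[:3,:3].T
    return T[:3,3]+d*((z-T[2,3])/d[:,2])[:,None]
def pl(x,y,yaw,P): 
    c,s=np.cos(yaw),np.sin(yaw); P=np.atleast_2d(np.array(P,float))
    return P@np.array([[c,-s,0],[s,c,0],[0,0,1]]).T+[x,y,0]
E
cat > fit.py <<'E'
from h import *
from scipy.optimize import least_squares
top=robot.camera_params("top");sc=robot.camera_params("scene")
uv=np.array([[329.7,203],[380.8,194.5],[387.5,236.7],[336.3,245.5],[364.2,176.3]])
b=back(top,uv[:4],.012);print(b);print(np.linalg.norm(b-np.roll(b,-1,0),axis=1))
print("post top",back(top,uv[4],.315),"nose nominal z",back(top,[372.7,227.7],.301))
# stand: +x side far from robot; corners: far-left(+y): (25,75)
M=np.array([[25,75,12],[25,-75,12],[-100,-75,12],[-100,75,12],[0,0,315]])/1000
r=least_squares(lambda q:(proj(top,pl(*q,M))-uv).ravel(),[.6,-.1,.1]);print("stand",r.x,r.fun)
np.save("stand.npy",r.x)
q=r.x
print("nominal saddle",pl(*q,[-.1,0,.2595]))
ruv=np.array([[279.7,255],[283.7,283],[204.2,295.3]])
M=np.array([[40,-110,16],[-40,-110,16],[-40,110,16]])/1000
rr=least_squares(lambda q:(proj(top,pl(*q,M))-ruv).ravel(),[.4,.1,.1]);print("rack",rr.x,rr.fun)
np.save("rack.npy",rr.x)
print("stand base in scene",proj(sc,pl(*q,[[0,0,.012],[0,0,.315],[25/1e3,.075,.012],[-.1,.075,.012]])))
print("rack in scene",proj(sc,pl(*rr.x,M)))
E
python3 fit.py
```

```text
[[ 0.6612 -0.0434  0.012 ]
 [ 0.6867 -0.1862  0.012 ]
 [ 0.5672 -0.2037  0.012 ]
 [ 0.5414 -0.0624  0.012 ]]
[0.145  0.1208 0.1436 0.1214]
post top [[ 0.6528 -0.1177  0.315 ]] nose nominal z [[ 0.5394 -0.1371  0.301 ]]
stand [ 0.6516 -0.1177  0.1671] [-1.3623 -0.9011  0.4543 -0.7133  1.654   0.6121 -0.7611  0.2971  0.0024
  0.5158]
nominal saddle [[ 0.553  -0.1343  0.2595]]
rack [0.4575 0.1947 0.1594] [ 0.1897 -0.4893  0.2135  0.3301 -0.4018  0.1407]
stand base in scene [[337.0894 280.1059]
 [338.2283 164.4604]
 [306.8807 284.9077]
 [337.416  306.9272]]
rack in scene [[280.3714 328.2397]
 [300.754  346.4749]
 [200.9396 388.5527]]
```

```bash
cat > ov.py <<'E'
from h import *
top=robot.camera_params("top")
x,y,yaw=np.load("rack.npy")
t=cv2.imread("pics/top0.png")[245:310,175:305]
ims=[]
for lean in (0,.03,.06):
    im=cv2.resize(t,None,fx=6,fy=6,interpolation=cv2.INTER_CUBIC)
    a=np.linspace(0,2*np.pi,200)
    for r,dx in((110,6),(110,-6)):
        P=np.c_[np.full(200,dx),r*np.sin(a),r*np.cos(a)]/1e3
        P=P@R.from_euler('y',lean).as_matrix().T+[0,0,.136]
        uv=(proj(top,pl(x,y,yaw,P))-[175,245]+.5)*6
        cv2.polylines(im,[uv.astype(int)],True,(0,0,255) if dx>0 else (255,0,0),1)
    ims.append(im)
cv2.imwrite("pics/ov.png",cv2.resize(np.vstack(ims),None,fx=.5,fy=.5) if 0 else np.vstack(ims)[::1])
i=np.vstack(ims); cv2.imwrite("pics/ov.png",cv2.resize(i,(400,600)))
cv2.imwrite("pics/ov0.png",ims[0]);cv2.imwrite("pics/ov1.png",ims[1])
E
python3 ov.py
```

```text
(no output)
```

View pics/ov0.png

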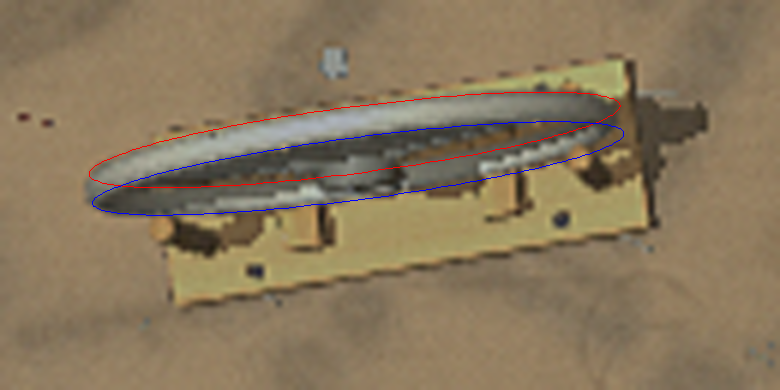

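View pics/ov1.png

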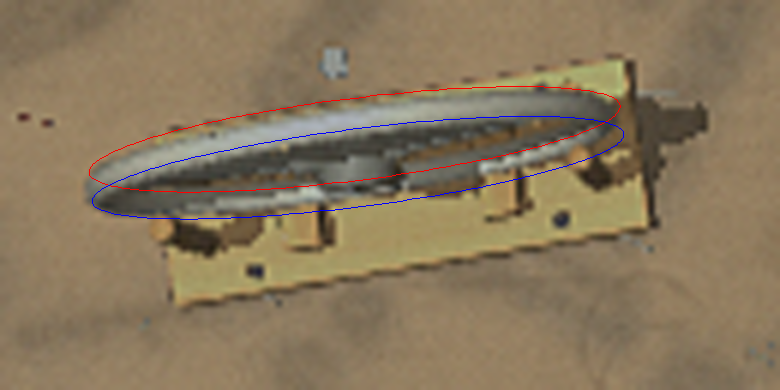

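```bash
cat >> h.py <<'E'
def down(yaw,tilt):
    "stand/rack-yaw frame: tool y along frame +x?; tool x along +y tilted"
    # tool z=(0,sin t,-cos t), tool x=(0,cos t,sin t), tool y = z cross x
    z=np.array([0,np.sin(tilt),-np.cos(tilt)]);x=np.array([0,np.cos(tilt),np.sin(tilt)]);y=np.cross(z,x)
    return R.from_euler('z',yaw)*R.from_matrix(np.c_[x,y,z])
def rows(p0,r0,p1,r1,n,c,dig=4):
    rv=(r0.inv()*r1).as_rotvec()/n; out=[];r=r0
    dp=(np.array(p1)-p0)/n
    p=np.array(p0,float)
    for k in range(n):
        tgt=np.array(p0)+dp*(k+1)
        d=np.round(r.inv().apply(tgt-p),dig); p=p+r.apply(d)
        q=np.round(rv,dig)
        out.append([c,[float(v) for v in d+0],[float(v) for v in q+0]]); r=r*R.from_rotvec(q)
    return out,p,r
def show(o):
    print("["+",".join(f"[{c:g},[{','.join('%g'%v for v in d)}],[{','.join('%g'%v for v in q)}]]" for c,d,q in o)+"]")
def cur():
    s=robot.sense(); return np.array(s["tool_pos"]),R.from_quat(s["tool_rot"]),s
TH,TI=np.radians(22),np.radians(25)
def grasp_tcp(frame,hub_z,th=TH,ti=TI,dx=0,dy=0,back=0):
    x,y,yaw=frame
    G=pl(x,y,yaw,[dx,dy-.106*np.sin(th),hub_z+.106*np.cos(th)])[0]
    r=down(yaw,ti)
    return G+r.apply([0,0,.0188-back]),r
E
python3 - <<'E'
from h import *
rk=np.load("rack.npy")
p,r,s=cur()
print(p,r.as_matrix())
print(grasp_tcp(rk,.136)[0],grasp_tcp(rk,.136,back=.12)[0],r.inv()*grasp_tcp(rk,.136)[1]==0 or (r.inv()*grasp_tcp(rk,.136)[1]).as_rotvec())
tp,tr=grasp_tcp(rk,.136,back=.12)
way=[(np.array([.45,-.35,.40]),.45),(np.array([.50,-.03,.42]),.8)]
rr0=r;p0=p
rvf=(r.inv()*tr).as_rotvec()
allr=[]
for w,f in way+[(tp,1)]:
    r1=r*R.from_rotvec(rvf*f)
    n=int(np.ceil(max(np.linalg.norm(w-p0)/.036,np.abs((rr0.inv()*r1).as_rotvec()).max()/.115)))
    o,p0,rr0=rows(p0,rr0,w,r1,n,-1); allr+=o
print(len(allr))
while len(allr)%10: allr.append([-1,[0,0,0],[0,0,0]])
for i in range(0,len(allr),10): show(allr[i:i+10])
E
```

```text
[ 0.1603 -0.6556  0.2181] [[ 0.9714  0.2375 -0.0002]
 [ 0.2375 -0.9714  0.0008]
 [ 0.     -0.0008 -1.    ]]
[0.4625 0.1633 0.2172] [0.4706 0.1132 0.326 ] [ 0.3241  0.3513 -1.4649]
28
[[-1,[0.0272,-0.0176,-0.014],[0.0112,0.0122,-0.0507]],[-1,[0.0283,-0.0162,-0.0134],[0.0112,0.0122,-0.0507]],[-1,[0.0292,-0.015,-0.0129],[0.0112,0.0122,-0.0507]],[-1,[0.0301,-0.0137,-0.0124],[0.0112,0.0122,-0.0507]],[-1,[0.0309,-0.0122,-0.0119],[0.0112,0.0122,-0.0507]],[-1,[0.0316,-0.0107,-0.0114],[0.0112,0.0122,-0.0507]],[-1,[0.0323,-0.0093,-0.0109],[0.0112,0.0122,-0.0507]],[-1,[0.0328,-0.0077,-0.0104],[0.0112,0.0122,-0.0507]],[-1,[0.0333,-0.0062,-0.0099],[0.0112,0.0122,-0.0507]],[-1,[0.0337,-0.0046,-0.0094],[0.0112,0.0122,-0.0507]]]
[[-1,[0.034,-0.003,-0.009],[0.0112,0.0122,-0.0507]],[-1,[0.0342,-0.0013,-0.0085],[0.0112,0.0122,-0.0507]],[-1,[0.0343,0.0003,-0.0081],[0.0112,0.0122,-0.0507]],[-1,[0.0279,-0.0158,0.0048],[0.0114,0.0123,-0.0513]],[-1,[0.0287,-0.0143,0.0054],[0.0114,0.0123,-0.0513]],[-1,[0.0292,-0.0128,0.0058],[0.0114,0.0123,-0.0513]],[-1,[0.0298,-0.0111,0.0064],[0.0114,0.0123,-0.0513]],[-1,[0.0303,-0.0096,0.0068],[0.0114,0.0123,-0.0513]],[-1,[0.0306,-0.0079,0.0074],[0.0114,0.0123,-0.0513]],[-1,[0.0308,-0.0063,0.0077],[0.0114,0.0123,-0.0513]]]
[[-1,[0.0311,-0.0045,0.0083],[0.0114,0.0123,-0.0513]],[-1,[0.0311,-0.0029,0.0086],[0.0114,0.0123,-0.0513]],[-1,[0.0312,-0.0012,0.0091],[0.0114,0.0123,-0.0513]],[-1,[0.0191,-0.0087,0.0277],[0.013,0.014,-0.0585]],[-1,[0.0191,-0.0072,0.0281],[0.013,0.014,-0.0585]],[-1,[0.0192,-0.0057,0.0285],[0.013,0.014,-0.0585]],[-1,[0.019,-0.0042,0.0288],[0.013,0.014,-0.0585]],[-1,[0.0188,-0.0027,0.0291],[0.013,0.014,-0.0585]],[-1,[0,0,0],[0,0,0]],[-1,[0,0,0],[0,0,0]]]
```

Request:
move_arm([
  [-1,[0.027,-0.018,-0.014],[0.011,0.012,-0.051]],
  [-1,[0.028,-0.016,-0.013],[0.011,0.012,-0.051]],
  [-1,[0.029,-0.015,-0.013],[0.011,0.012,-0.051]],
  [-1,[0.03,-0.014,-0.012],[0.011,0.012,-0.051]],
  [-1,[0.031,-0.012,-0.012],[0.011,0.012,-0.051]],
  [-1,[0.032,-0.011,-0.011],[0.011,0.012,-0.051]],
  [-1,[0.032,-0.009,-0.011],[0.011,0.012,-0.051]],
  [-1,[0.033,-0.008,-0.01],[0.011,0.012,-0.051]],
  [-1,[0.033,-0.006,-0.01],[0.011,0.012,-0.051]],
  [-1,[0.034,-0.005,-0.009],[0.011,0.012,-0.051]],
])

```text
time_s: 0.98
tool_pos: [0.3829, -0.418, 0.3571]
tool_rot: [0.927, 0.367, 0.053, -0.061]
contact_force: [1.0, -0.2, -0.5]
opening: 0.0928
```

Request:
move_arm([
  [-1,[0.034,-0.003,-0.009],[0.011,0.012,-0.051]],
  [-1,[0.034,-0.001,-0.008],[0.011,0.012,-0.051]],
  [-1,[0.034,0,-0.008],[0.011,0.012,-0.051]],
  [-1,[0.028,-0.016,0.005],[0.011,0.012,-0.051]],
  [-1,[0.029,-0.014,0.005],[0.011,0.012,-0.051]],
  [-1,[0.029,-0.013,0.006],[0.011,0.012,-0.051]],
  [-1,[0.03,-0.011,0.006],[0.011,0.012,-0.051]],
  [-1,[0.03,-0.01,0.007],[0.011,0.012,-0.051]],
  [-1,[0.031,-0.008,0.007],[0.011,0.012,-0.051]],
  [-1,[0.031,-0.006,0.008],[0.011,0.012,-0.051]],
])

```text
time_s: 1.82
tool_pos: [0.4828, -0.1224, 0.4108]
tool_rot: [0.795, 0.586, 0.101, -0.118]
contact_force: [0.5, -0.4, -0.4]
opening: 0.093
```

```bash
cat > go.py <<'E'
from h import *
import sys
def plan(tp,tr,c,n=None,maxp=.036,maxr=.115):
    p,r,s=cur()
    if n is None: n=int(np.ceil(max(np.linalg.norm(tp-p)/maxp,np.abs((r.inv()*tr).as_rotvec()).max()/maxr)))
    o,_,_=rows(p,r,tp,tr,n,c,3); 
    print(n,"rows; remaining",tp-p); 
    while len(o)%10:o.append([c,[0,0,0],[0,0,0]])
    for i in range(0,len(o),10): show(o[i:i+10])
E
python3 - <<'E'
from go import *
for n in("scene","wrist"): cv2.imwrite(f"pics/{n}1.png",robot.capture(n)[:,:,::-1])
print(robot.camera_params("wrist")["T"])
tp,tr=grasp_tcp(np.load("rack.npy"),.136,back=.12)
plan(tp,tr,-1,9)
E
```

```text
[[ 0.9567 -0.2835 -0.0658  0.5036]
 [-0.2829 -0.959   0.018  -0.0956]
 [-0.0682  0.0014 -0.9977  0.5943]
 [ 0.      0.      0.      1.    ]]
9 rows; remaining [-0.0126  0.234  -0.0852]
[[-1,[0.02,-0.008,0.017],[0.011,0.013,-0.049]],[-1,[0.021,-0.007,0.017],[0.011,0.013,-0.049]],[-1,[0.021,-0.005,0.018],[0.011,0.013,-0.049]],[-1,[0.02,-0.005,0.018],[0.011,0.013,-0.049]],[-1,[0.021,-0.003,0.018],[0.011,0.013,-0.049]],[-1,[0.02,-0.002,0.019],[0.011,0.013,-0.049]],[-1,[0.021,-0.001,0.019],[0.011,0.013,-0.049]],[-1,[0.02,0,0.019],[0.011,0.013,-0.049]],[-1,[0.019,0.002,0.019],[0.011,0.013,-0.049]],[-1,[0,0,0],[0,0,0]]]
```

View pics/scene1.png

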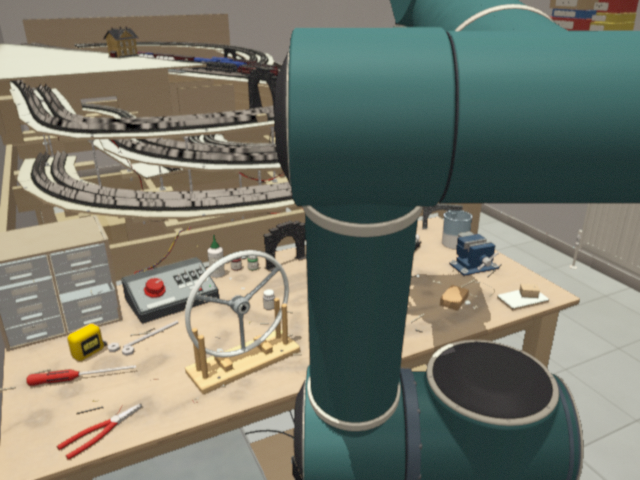

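View pics/wrist1.png

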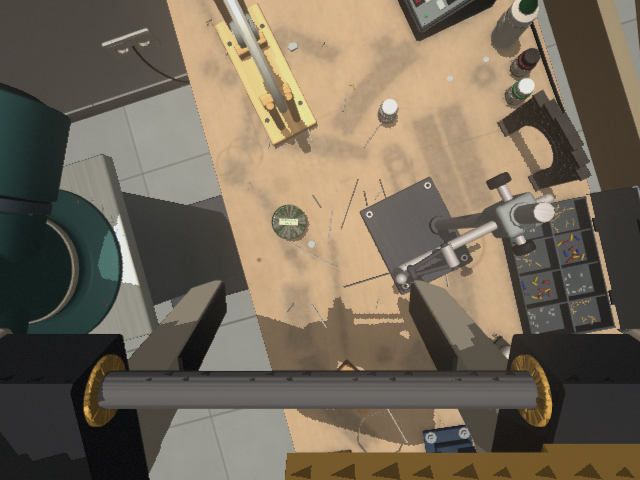

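Run:
```python
import cv2
s=cv2.imread("pics/scene0.png");w=cv2.imread("pics/wrist1.png")
cv2.imwrite("pics/c1.png",cv2.resize(s[160:220,325:385],None,fx=10,fy=10,interpolation=cv2.INTER_CUBIC))
cv2.imwrite("pics/c2.png",cv2.resize(w[190:300,370:570],None,fx=4,fy=4,interpolation=cv2.INTER_CUBIC))
```

```text
(no output)
```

View pics/c1.png

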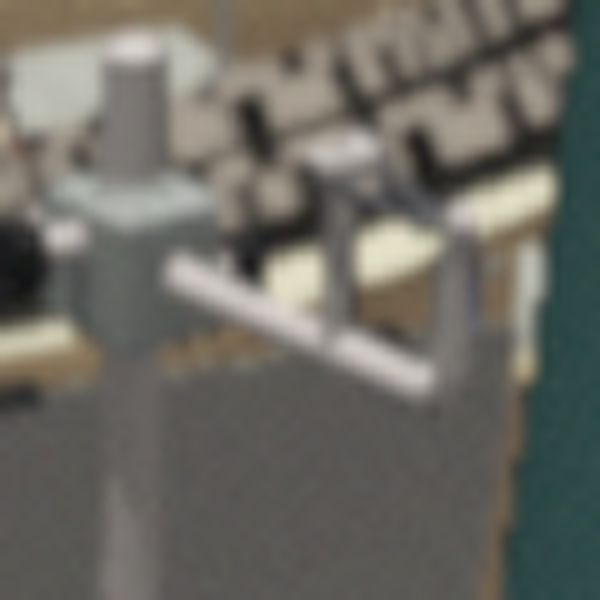

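View pics/c2.png

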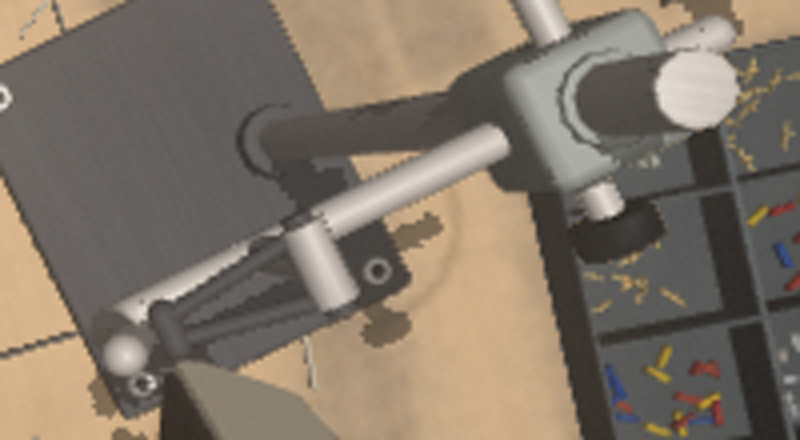

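Request:
move_arm([
  [-1,[0.02,-0.008,0.017],[0.011,0.013,-0.049]],
  [-1,[0.021,-0.007,0.017],[0.011,0.013,-0.049]],
  [-1,[0.021,-0.005,0.018],[0.011,0.013,-0.049]],
  [-1,[0.02,-0.005,0.018],[0.011,0.013,-0.049]],
  [-1,[0.021,-0.003,0.018],[0.011,0.013,-0.049]],
  [-1,[0.02,-0.002,0.019],[0.011,0.013,-0.049]],
  [-1,[0.021,-0.001,0.019],[0.011,0.013,-0.049]],
  [-1,[0.02,0,0.019],[0.011,0.013,-0.049]],
  [-1,[0.019,0.002,0.019],[0.011,0.013,-0.049]],
  [-1,[0,0,0],[0,0,0]],
])

```text
time_s: 2.75
tool_pos: [0.4709, 0.1121, 0.323]
tool_rot: [0.633, 0.743, 0.141, -0.167]
contact_force: [-0.4, 0.1, -0.5]
opening: 0.0927
```

```bash
cat > nose.py <<'E'
from h import *
from scipy.optimize import least_squares
q=np.load("stand.npy")
top=robot.camera_params("top");sc=robot.camera_params("scene")
w=dict(robot.camera_params("wrist"));w["T"]=np.array([[ 0.9567,-0.2835,-0.0658,0.5036],[-0.2829,-0.959,0.018,-0.0956],[-0.0682,0.0014,-0.9977,0.5943],[0,0,0,1]])
pt=pl(*q,[0,0,.315])
print("post top pred",proj(top,pt),proj(sc,pt),proj(w,pt)," meas 364.2,176.3 / 338.4,164.5 / 544.1,212.4")
print("post foot wrist pred",proj(w,pl(*q,[0,0,.012])),"meas",370+275/4,190+140/4)
obs=[(top,[372.6,227.6]),(sc,[370.9,181.1]),(w,[401.4,278.4])]
def res(P,use=(0,1,2)): return np.concatenate([(proj(obs[i][0],P)[0]-obs[i][1]) for i in use])
for use in((0,1,2),(0,1),(1,2)):
    r=least_squares(res,[.54,-.137,.3],args=(use,));c,s=np.cos(q[2]),np.sin(q[2])
    d=r.x[:2]-q[:2];print(use,r.x,"stand frame",c*d[0]+s*d[1],-s*d[0]+c*d[1],r.x[2],r.fun)
E
python3 nose.py
python3 - <<'E'
from go import *
cv2.imwrite("pics/wrist2.png",robot.capture("wrist")[:,:,::-1])
tp,tr=grasp_tcp(np.load("rack.npy"),.136)
p,r,s=cur();print("err now (tool frame)",tr.inv().apply(tp-p),(r.inv()*tr).as_rotvec())
plan(tp,tr,-1,9)
E
```

```text
post top pred [[364.2024 176.8158]] [[338.2283 164.4604]] [[543.3213 207.69  ]]  meas 364.2,176.3 / 338.4,164.5 / 544.1,212.4
post foot wrist pred [[436.8131 222.6169]] meas 438.75 225.0
(0, 1, 2) [ 0.5385 -0.1397  0.3073] stand frame -0.11521566999391217 -0.0029545203133040654 0.30725092965960055 [ 1.537   0.019   1.0481 -0.1459 -0.059  -0.899 ]
(0, 1) [ 0.5383 -0.1366  0.3075] stand frame -0.11490863163199752 0.00015248761942126057 0.3075000929852429 [ 0.1317  0.0831 -0.1508 -0.0087]
(1, 2) [ 0.5385 -0.1402  0.3069] stand frame -0.11523345007566134 -0.0033926806632598727 0.30694391061239545 [ 1.2046 -0.0479  0.1062 -0.4276]
err now (tool frame) [ 0.0032 -0.0002  0.1192] [-0.0009 -0.0028 -0.003 ]
9 rows; remaining [-0.0086  0.0526 -0.1067]
[[-1,[0,0,0.013],[0,0,0]],[-1,[0.001,0,0.013],[0,0,0]],[-1,[0,0,0.014],[0,0,0]],[-1,[0,0,0.013],[0,0,0]],[-1,[0.001,0,0.013],[0,0,0]],[-1,[0,0,0.013],[0,0,0]],[-1,[0,0,0.014],[0,0,0]],[-1,[0.001,0,0.013],[0,0,0]],[-1,[0,0,0.013],[0,0,0]],[-1,[0,0,0],[0,0,0]]]
```

View pics/wrist2.png

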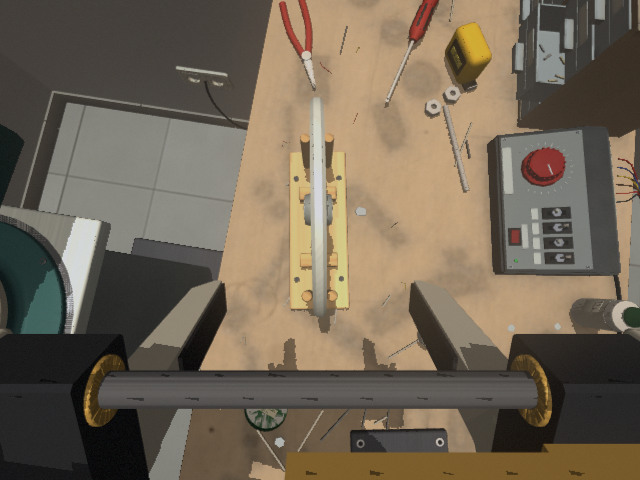

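Request:
move_arm([
  [-1,[0,0,0.013],[0,0,0]],
  [-1,[0.001,0,0.013],[0,0,0]],
  [-1,[0,0,0.014],[0,0,0]],
  [-1,[0,0,0.013],[0,0,0]],
  [-1,[0.001,0,0.013],[0,0,0]],
  [-1,[0,0,0.013],[0,0,0]],
  [-1,[0,0,0.014],[0,0,0]],
  [-1,[0.001,0,0.013],[0,0,0]],
  [-1,[0,0,0.013],[0,0,0]],
  [-1,[0,0,0],[0,0,0]],
])

```text
time_s: 3.63
tool_pos: [0.4624, 0.1632, 0.216]
tool_rot: [0.635, 0.742, 0.14, -0.167]
contact_force: [-0.1, -0.7, -0.5]
opening: 0.0933
```

Run:
```python
from go import *
cv2.imwrite("pics/wrist3.png",robot.capture("wrist")[:,:,::-1])
tp,tr=grasp_tcp(np.load("rack.npy"),.136)
p,r,s=cur();print("err now (tool frame)",tr.inv().apply(tp-p),(r.inv()*tr).as_rotvec(),s["contact_force"])
```

```text
err now (tool frame) [ 0.0003 -0.0001  0.0004] [-0.0003 -0.0026 -0.0041] [-0.2585 -0.0439  0.9911]
```

View pics/wrist3.png

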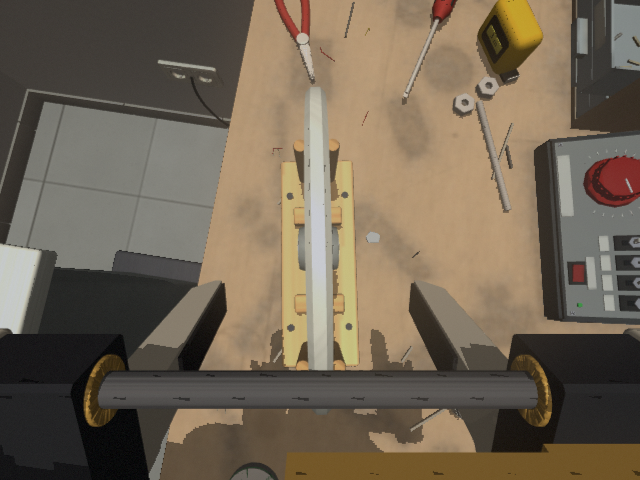

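Request:
move_arm([
  [1,[0,0,0],[0,0,0]],
  [1,[0,0,0],[0,0,0]],
  [1,[0,0,0],[0,0,0]],
  [1,[0,0,0],[0,0,0]],
  [1,[0,0,0],[0,0,0]],
  [1,[0,0,0],[0,0,0]],
  [1,[0,0,0],[0,0,0]],
  [1,[0,0,0],[0,0,0]],
  [1,[0,0,0],[0,0,0]],
  [1,[0,0,0],[0,0,0]],
])

```text
time_s: 4.52
tool_pos: [0.4633, 0.1624, 0.2187]
tool_rot: [0.635, 0.741, 0.141, -0.165]
contact_force: [-0.1, -0.2, -0.2]
opening: 0.0307
```

Run:
```python
from go import *
p,r,s=cur();print(s["contact_force"],s["moment"],s["opening"])
up=p+np.array([0,0,.13]); plan(up,r,1,10)
```

```text
[-0.1043 -0.1975 -0.1726] [-0.2304 -0.1267  0.0189] 0.03074479641944172
10 rows; remaining [0.   0.   0.13]
[[1,[0.006,0,-0.012],[0,0,0]],[1,[0.005,0,-0.012],[0,0,0]],[1,[0.006,0,-0.011],[0,0,0]],[1,[0.005,0,-0.012],[0,0,0]],[1,[0.006,0,-0.012],[0,0,0]],[1,[0.005,0,-0.012],[0,0,0]],[1,[0.006,0,-0.011],[0,0,0]],[1,[0.005,0,-0.012],[0,0,0]],[1,[0.006,0,-0.012],[0,0,0]],[1,[0.005,0,-0.012],[0,0,0]]]
```

Request:
move_arm([
  [1,[0,0,0],[0,0,0]],
  [1,[0,0,0],[0,0,0]],
  [1,[0,0,0],[0,0,0]],
  [1,[0,0,0],[0,0,0]],
  [1,[0,0,0],[0,0,0]],
  [1,[0,0,0],[0,0,0]],
  [1,[0,0,0],[0,0,0]],
  [1,[0,0,0],[0,0,0]],
  [1,[0,0,0],[0,0,0]],
  [1,[0,0,0],[0,0,0]],
])

```text
time_s: 5.35
tool_pos: [0.4633, 0.1624, 0.2187]
tool_rot: [0.635, 0.741, 0.141, -0.165]
contact_force: [0.4, -1.1, -0.3]
opening: 0.0117
```

Run:
```python
from go import *
p,r,s=cur();print(s["contact_force"],s["moment"],s["opening"])
tp,tr=grasp_tcp(np.load("rack.npy"),.136)
print("err now (tool frame)",tr.inv().apply(tp-p),(r.inv()*tr).as_rotvec())
```

```text
[ 0.3614 -1.0984 -0.3201] [-0.2263 -0.1752  0.0201] 0.011738839974770005
err now (tool frame) [ 0.0003 -0.0006  0.0017] [ 0.0016 -0.0025 -0.0041]
```

Request:
move_arm([
  [1,[0.002,0,-0.005],[0,0,0]],
  [1,[0.004,0,-0.009],[0,0,0]],
  [1,[0.006,0,-0.012],[0,0,0]],
  [1,[0.006,0,-0.013],[0,0,0]],
  [1,[0.006,0,-0.014],[0,0,0]],
  [1,[0.006,0,-0.013],[0,0,0]],
  [1,[0.007,0,-0.014],[0,0,0]],
  [1,[0.006,0,-0.013],[0,0,0]],
  [1,[0.007,0,-0.014],[0,0,0]],
  [1,[0.006,0,-0.013],[0,0,0]],
])

```text
time_s: 6.18
tool_pos: [0.4633, 0.1622, 0.3529]
tool_rot: [0.635, 0.742, 0.142, -0.165]
contact_force: [0.2, 0.5, -2.7]
opening: 0.012
```

Request:
move_arm([
  [1,[0.007,0,-0.014],[0,0,0]],
  [1,[0.006,0,-0.013],[0,0,0]],
  [1,[0.006,0,-0.013],[0,0,0]],
  [1,[0.006,0,-0.012],[0,0,0]],
  [1,[0.004,0,-0.009],[0,0,0]],
  [1,[0.002,0,-0.005],[0,0,0]],
  [1,[0,0,0],[0,0,0]],
  [1,[0,0,0],[0,0,0]],
  [1,[0,0,0],[0,0,0]],
  [1,[0,0,0],[0,0,0]],
])

```text
time_s: 7.02
tool_pos: [0.4633, 0.1621, 0.4233]
tool_rot: [0.635, 0.741, 0.141, -0.166]
contact_force: [0.1, -0.7, -4.1]
opening: 0.0117
```

Run:
```python
from go import *
p,r,s=cur();print(s["contact_force"],s["moment"],s["opening"])
for n in("scene","wrist","top"): cv2.imwrite(f"pics/{n}4.png",robot.capture(n)[:,:,::-1])
```

```text
[ 0.1376 -0.7162 -4.0607] [-0.6341 -0.172   0.0451] 0.011728112668345498
```

View pics/scene4.png

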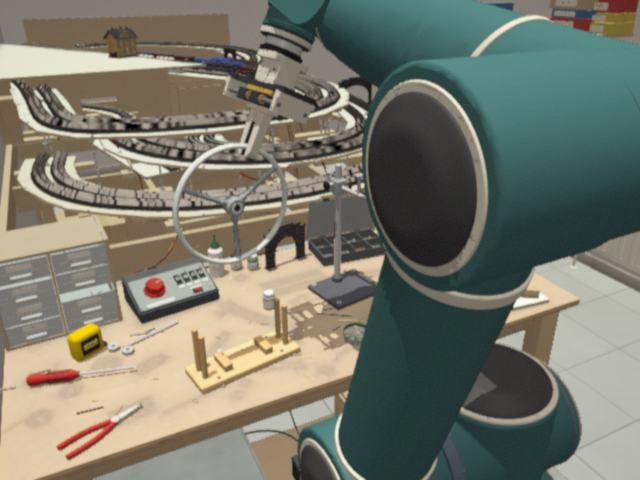

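View pics/wrist4.png

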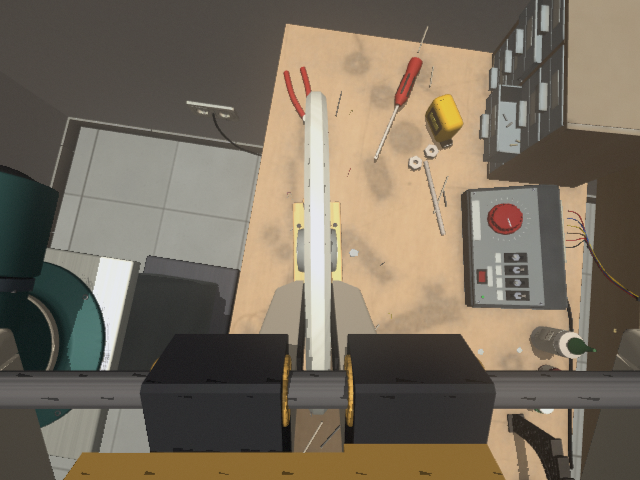

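View pics/top4.png

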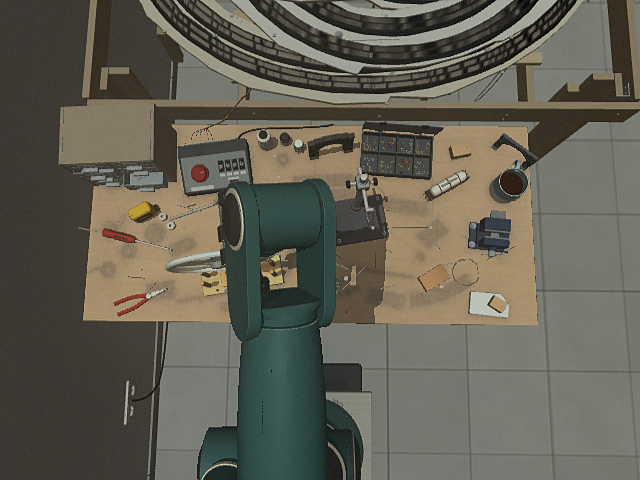

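Run:
```python
from go import *
sc=robot.camera_params("scene");rk=np.load("rack.npy");st=np.load("stand.npy")
p,r,s=cur()
tp,tr=grasp_tcp(rk,.136)
# hub in tool frame at grip (from the grip pose read then)
pg=np.array([.4633,.1624,.2187]);
hub=pl(*rk,[0,0,.136])[0]; h_t=r.inv().apply(hub-pg); print("hub in tool",h_t, "nominal",tr.inv().apply(hub-tp))
np.save("h_t.npy",h_t)
hw=p+r.apply(h_t);print("hub now",hw,proj(sc,hw),"axis",r.apply([0,1,0]))
print("rim top",proj(sc,hw+[0,0,.11]),"bottom",proj(sc,hw-[0,0,.11]))
im=cv2.imread("pics/scene4.png")[120:280,160:310];cv2.imwrite("pics/c3.png",cv2.resize(im,None,fx=4,fy=4,interpolation=cv2.INTER_CUBIC))
```

```text
hub in tool [-0.0055 -0.0007  0.0888] nominal [-0.0055  0.      0.0871]
hub now [0.4575 0.1944 0.3409] [[232.2652 204.9861]] axis [ 0.988   0.1544 -0.0009]
rim top [[227.5321 143.6586]] bottom [[236.5636 260.6819]]
```

View pics/c3.png

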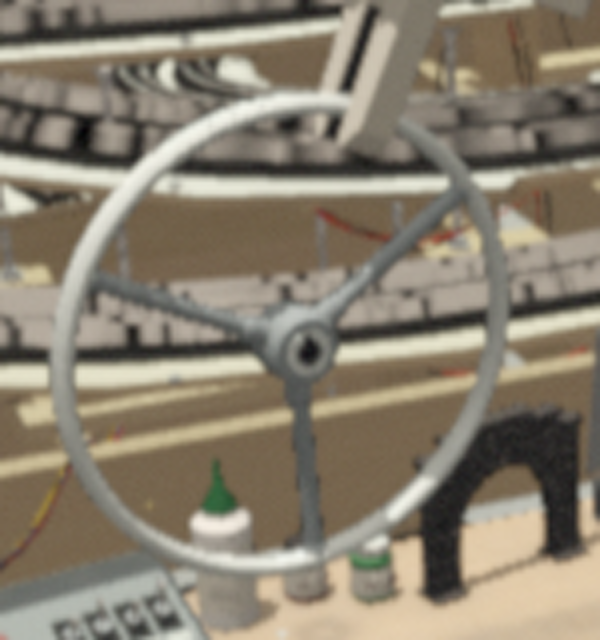

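```bash
cat >> go.py <<'E'
def hubtgt(xs,ys,z):
    st=np.load("stand.npy");h=np.load("h_t.npy"); r=down(st[2],TI)
    return pl(*st,[xs,ys,z])[0]-r.apply(h), r
def hubnow():
    st=np.load("stand.npy");h=np.load("h_t.npy");p,r,s=cur();d=p+r.apply(h)-[st[0],st[1],0]
    return R.from_euler('z',-st[2]).apply(d),R.from_euler('z',-st[2]).apply(s["contact_force"]),s
E
python3 - <<'E'
from go import *
tp,tr=hubtgt(-.19,0,.26); plan(tp,tr,1,18)
E
```

```text
18 rows; remaining [ 0.007  -0.3434 -0.0808]
[[1,[-0.019,-0.003,-0.004],[0,0,-0.001]],[1,[-0.019,-0.002,-0.004],[0,0,-0.001]],[1,[-0.019,-0.003,-0.004],[0,0,-0.001]],[1,[-0.019,-0.002,-0.004],[0,0,-0.001]],[1,[-0.019,-0.003,-0.004],[0,0,-0.001]],[1,[-0.019,-0.003,-0.004],[0,0,-0.001]],[1,[-0.019,-0.002,-0.004],[0,0,-0.001]],[1,[-0.019,-0.003,-0.004],[0,0,-0.001]],[1,[-0.019,-0.003,-0.004],[0,0,-0.001]],[1,[-0.019,-0.002,-0.004],[0,0,-0.001]]]
[[1,[-0.019,-0.003,-0.004],[0,0,-0.001]],[1,[-0.019,-0.003,-0.004],[0,0,-0.001]],[1,[-0.019,-0.003,-0.004],[0,0,-0.001]],[1,[-0.019,-0.003,-0.004],[0,0,-0.001]],[1,[-0.019,-0.002,-0.003],[0,0,-0.001]],[1,[-0.019,-0.003,-0.004],[0,0,-0.001]],[1,[-0.019,-0.003,-0.004],[0,0,-0.001]],[1,[-0.019,-0.003,-0.004],[0,0,-0.001]],[1,[0,0,0],[0,0,0]],[1,[0,0,0],[0,0,0]]]
```

Request:
move_arm([
  [1,[-0.006,-0.001,-0.001],[0,0,-0.001]],
  [1,[-0.013,-0.002,-0.003],[0,0,-0.001]],
  [1,[-0.019,-0.003,-0.004],[0,0,-0.001]],
  [1,[-0.019,-0.003,-0.004],[0,0,-0.001]],
  [1,[-0.019,-0.002,-0.004],[0,0,-0.001]],
  [1,[-0.019,-0.003,-0.004],[0,0,-0.001]],
  [1,[-0.019,-0.003,-0.004],[0,0,-0.001]],
  [1,[-0.019,-0.002,-0.004],[0,0,-0.001]],
  [1,[-0.019,-0.003,-0.004],[0,0,-0.001]],
  [1,[-0.019,-0.003,-0.004],[0,0,-0.001]],
])

```text
time_s: 8.0
tool_pos: [0.4656, -0.011, 0.3836]
tool_rot: [0.631, 0.745, 0.142, -0.165]
contact_force: [0.4, -0.0, -3.6]
opening: 0.0117
```

Request:
move_arm([
  [1,[-0.019,-0.003,-0.004],[0,0,-0.001]],
  [1,[-0.019,-0.003,-0.004],[0,0,-0.001]],
  [1,[-0.019,-0.002,-0.004],[0,0,-0.001]],
  [1,[-0.019,-0.003,-0.004],[0,0,-0.001]],
  [1,[-0.019,-0.003,-0.004],[0,0,-0.001]],
  [1,[-0.019,-0.002,-0.003],[0,0,-0.001]],
  [1,[-0.019,-0.003,-0.004],[0,0,-0.001]],
  [1,[-0.019,-0.003,-0.004],[0,0,-0.001]],
  [1,[-0.012,-0.002,-0.003],[0,0,-0.001]],
  [1,[-0.006,-0.001,-0.001],[0,0,0]],
])

```text
time_s: 8.83
tool_pos: [0.4694, -0.1818, 0.3425]
tool_rot: [0.628, 0.747, 0.143, -0.164]
contact_force: [-0.7, 0.3, -4.2]
opening: 0.0114
```

Run:
```python
from go import *
for n in("scene","wrist","top"): cv2.imwrite(f"pics/{n}5.png",robot.capture(n)[:,:,::-1])
print(hubnow()); print(robot.camera_params("wrist")["T"])
tp,tr=hubtgt(-.16,0,.225); plan(tp,tr,1,9)
```

```text
(array([-0.1901,  0.0014,  0.2606]), array([ 0.4669,  1.0064, -3.1339]), {'time_s': 8.9833, 'joints': array([-0.6046, -0.1045,  1.5094,  0.35  ,  2.0245, -0.6693]), 'qvel': array([ 0.0145, -0.013 ,  0.0001,  0.0051,  0.0019,  0.0052]), 'tau': array([ -1.6354, -52.3883, -62.8252,   1.6504,   1.521 ,  -0.1699]), 'tool_pos': array([ 0.4695, -0.1802,  0.3433]), 'tool_rot': array([ 0.6277,  0.7473,  0.1431, -0.1642]), 'contact_force': array([ 0.293 ,  1.07  , -3.1339]), 'moment': array([-0.5207, -0.1968,  0.0102]), 'opening': 0.011254676530398843})
[[ 0.9854  0.1694 -0.0147  0.4668]
 [ 0.1698 -0.9766  0.1316 -0.1754]
 [ 0.0079 -0.1322 -0.9912  0.5292]
 [ 0.      0.      0.      1.    ]]
9 rows; remaining [ 0.0304  0.0039 -0.0355]
[[1,[-0.002,0.003,0.004],[0.001,0,0.001]],[1,[-0.002,0.004,0.003],[0.001,0,0.001]],[1,[-0.001,0.003,0.004],[0.001,0,0.001]],[1,[-0.002,0.004,0.003],[0.001,0,0.001]],[1,[-0.002,0.003,0.004],[0.001,0,0.001]],[1,[-0.002,0.003,0.003],[0.001,0,0.001]],[1,[-0.002,0.004,0.004],[0.001,0,0.001]],[1,[-0.001,0.003,0.003],[0.001,0,0.001]],[1,[-0.002,0.004,0.004],[0.001,0,0.001]],[1,[0,0,0],[0,0,0]]]
```

View pics/scene5.png

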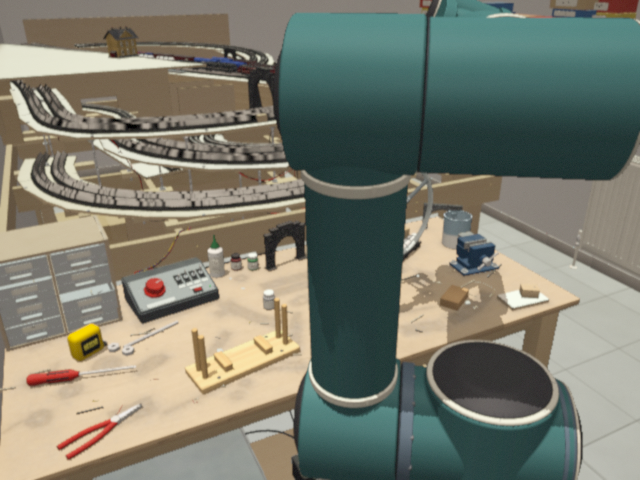

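View pics/wrist5.png

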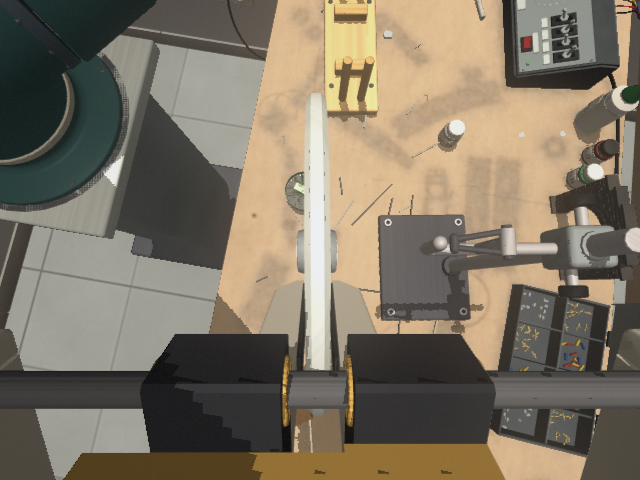

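View pics/top5.png

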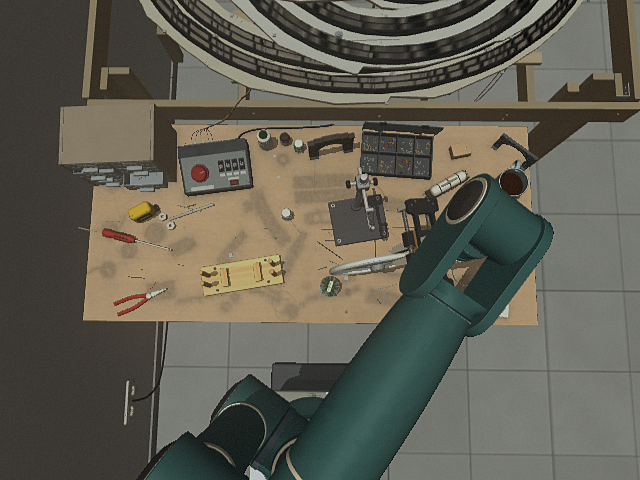

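Run:
```python
from go import *
w=cv2.imread("pics/wrist5.png")
cv2.imwrite("pics/c5.png",cv2.resize(w[205:285,410:560],None,fx=5,fy=5,interpolation=cv2.INTER_CUBIC))
c=robot.camera_params("wrist")
print(c["T"])
st=np.load("stand.npy")
for dx,dz in((-.008,.0065),(-.006,.0065),(-.008,.010),(-.008,.003)):
  print(dx,dz,proj(c,pl(*st,[[-.107+dx,0,.301+dz],[-.1+dx+.034,0,.3035+dz],[0,0,.315]])))
```

```text
[[ 0.9854  0.1694 -0.0147  0.4668]
 [ 0.1698 -0.9766  0.1316 -0.1754]
 [ 0.0079 -0.1322 -0.9912  0.5292]
 [ 0.      0.      0.      1.    ]]
-0.008 0.0065 [[439.5353 242.4241]
 [508.0377 242.2482]
 [635.8581 241.8262]]
-0.006 0.0065 [[442.7766 242.4385]
 [511.3063 242.2628]
 [635.8581 241.8262]]
-0.008 0.01 [[441.505  241.7554]
 [511.1166 241.5701]
 [635.8581 241.8262]]
-0.008 0.003 [[437.6258 243.0723]
 [505.0538 242.9054]
 [635.8581 241.8262]]
```

View pics/c5.png

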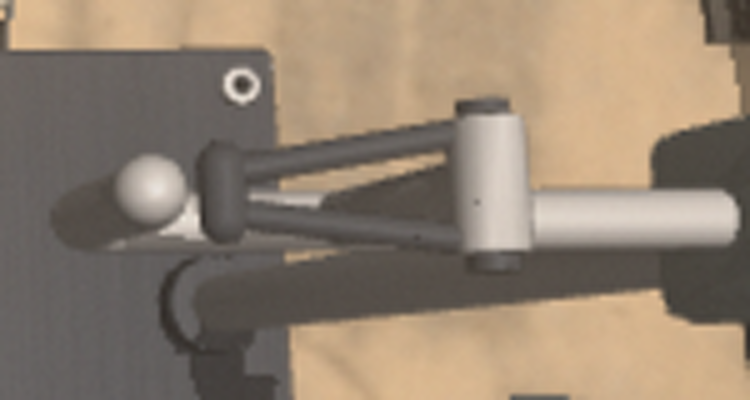

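Run:
```python
from go import *
h=np.load("h_t.npy");h[1]=0;np.save("h_t.npy",h)
tp,tr=hubtgt(-.15,0,.226); plan(tp,tr,1,8)
```

```text
8 rows; remaining [ 0.0396  0.0054 -0.0345]
[[1,[-0.002,0.005,0.004],[0.001,0,0.001]],[1,[-0.002,0.005,0.004],[0.001,0,0.001]],[1,[-0.002,0.005,0.004],[0.001,0,0.001]],[1,[-0.002,0.005,0.003],[0.001,0,0.001]],[1,[-0.002,0.005,0.004],[0.001,0,0.001]],[1,[-0.002,0.005,0.004],[0.001,0,0.001]],[1,[-0.002,0.005,0.004],[0.001,0,0.001]],[1,[-0.002,0.005,0.004],[0.001,0,0.001]],[1,[0,0,0],[0,0,0]],[1,[0,0,0],[0,0,0]]]
```

Request:
move_arm([
  [1,[-0.002,0.005,0.004],[0.001,0,0.001]],
  [1,[-0.002,0.005,0.004],[0.001,0,0.001]],
  [1,[-0.002,0.005,0.004],[0.001,0,0.001]],
  [1,[-0.002,0.005,0.003],[0.001,0,0.001]],
  [1,[-0.002,0.005,0.004],[0.001,0,0.001]],
  [1,[-0.002,0.005,0.004],[0.001,0,0.001]],
  [1,[-0.002,0.005,0.004],[0.001,0,0.001]],
  [1,[-0.002,0.005,0.004],[0.001,0,0.001]],
  [1,[0,0,0],[0,0,0]],
  [1,[0,0,0],[0,0,0]],
])

```text
time_s: 9.82
tool_pos: [0.5094, -0.1747, 0.3081]
tool_rot: [0.63, 0.746, 0.139, -0.168]
contact_force: [0.9, -0.2, -2.7]
opening: 0.0114
```

Run:
```python
from go import *
cv2.imwrite("pics/wrist6.png",robot.capture("wrist")[:,:,::-1])
a,f,s=hubnow();print(a,f,s["opening"])
tp,tr=hubtgt(-.099,0,.226); plan(tp,tr,1,8)
```

```text
[-0.1502  0.0001  0.2258] [-0.866   0.5892 -2.4068] 0.01150611865130429
8 rows; remaining [0.0501 0.0085 0.0003]
[[1,[0,0.006,0],[0,0,0]],[1,[0,0.007,0],[0,0,0]],[1,[0,0.006,0],[0,0,0]],[1,[0,0.006,0],[0,0,0]],[1,[0,0.007,0],[0,0,0]],[1,[0,0.006,0],[0,0,0]],[1,[0,0.006,0],[0,0,0]],[1,[0,0.007,0],[0,0,0]],[1,[0,0,0],[0,0,0]],[1,[0,0,0],[0,0,0]]]
```

View pics/wrist6.png

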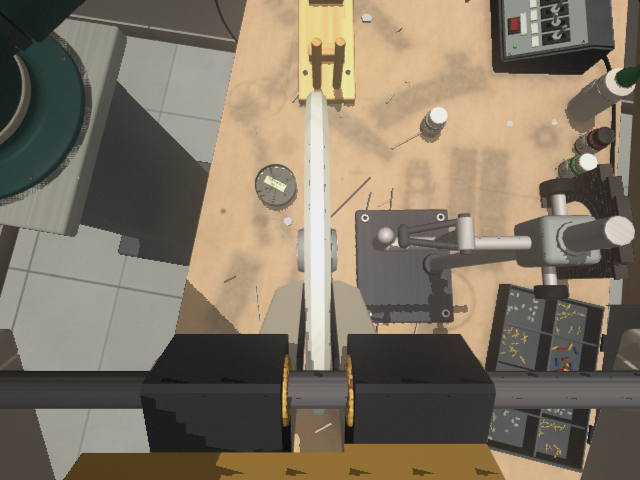

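Request:
move_arm([
  [1,[0,0.006,0],[0,0,0]],
  [1,[0,0.007,0],[0,0,0]],
  [1,[0,0.006,0],[0,0,0]],
  [1,[0,0.006,0],[0,0,0]],
  [1,[0,0.007,0],[0,0,0]],
  [1,[0,0.006,0],[0,0,0]],
  [1,[0,0.006,0],[0,0,0]],
  [1,[0,0.007,0],[0,0,0]],
  [1,[0,0,0],[0,0,0]],
  [1,[0,0,0],[0,0,0]],
])

```text
time_s: 10.7
tool_pos: [0.5598, -0.1661, 0.3081]
tool_rot: [0.63, 0.746, 0.139, -0.167]
contact_force: [0.1, -1.1, -3.6]
opening: 0.0117
```

Run:
```python
from go import *
im=robot.capture("wrist")[:,:,::-1]
cv2.imwrite("pics/wrist7.png",cv2.resize(im[180:300,250:410],None,fx=5,fy=5,interpolation=cv2.INTER_CUBIC))
a,f,s=hubnow();print(a,f,s["opening"])
c=robot.camera_params("wrist");st=np.load("stand.npy")
print(proj(c,pl(*st,[[-.115,0,.3075],[-.074,0,.31]])))
b=a[0]
print("rim edges outer top",proj(c,pl(*st,[[b-.006,0,a[2]+.11],[b+.006,0,a[2]+.11]])))
tp,tr=hubtgt(-.099,0,.205); plan(tp,tr,1,8)
```

```text
[-0.0991  0.0002  0.2255] [ 0.6938  0.0775 -3.8244] 0.011597834505252917
[[287.051  231.6806]
 [366.7152 230.9637]]
rim edges outer top [[303.932  222.4998]
 [331.0552 222.4945]]
8 rows; remaining [-0.0002 -0.     -0.0205]
[[1,[-0.001,0,0.002],[0,0,0]],[1,[-0.001,0,0.003],[0,0,0]],[1,[-0.001,0,0.002],[0,0,0]],[1,[-0.001,0,0.002],[0,0,0]],[1,[-0.001,0,0.003],[0,0,0]],[1,[-0.002,0,0.002],[0,0,0]],[1,[-0.001,0,0.002],[0,0,0]],[1,[-0.001,0,0.003],[0,0,0]],[1,[0,0,0],[0,0,0]],[1,[0,0,0],[0,0,0]]]
```

View pics/wrist7.png

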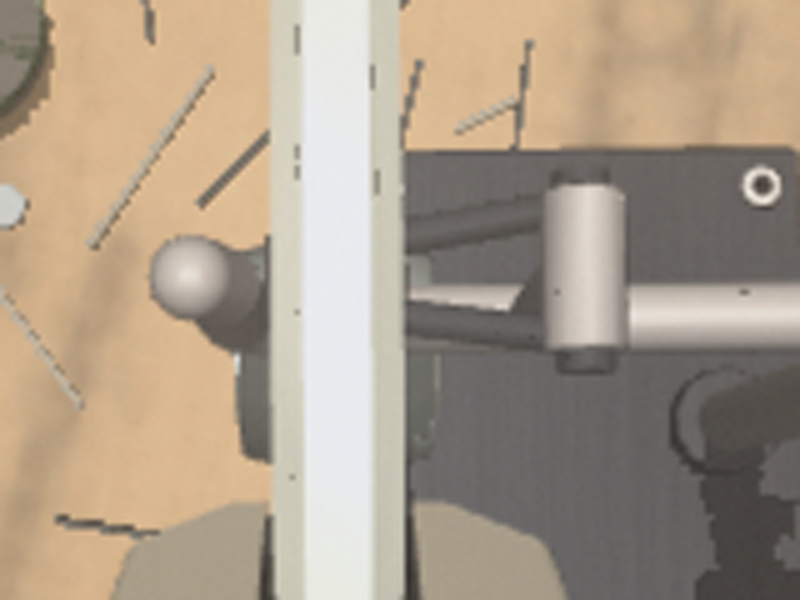

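Request:
move_arm([
  [1,[-0.001,0,0.003],[0,0,0]],
  [1,[-0.001,0,0.003],[0,0,0]],
  [1,[-0.001,0,0.003],[0,0,0]],
  [1,[-0.002,0,0.003],[0,0,0]],
  [1,[-0.001,0,0.003],[0,0,0]],
  [1,[-0.001,0,0.003],[0,0,0]],
  [1,[-0.002,0,0.003],[0,0,0]],
  [1,[-0.001,0,0.002],[0,0,0]],
  [1,[0,0,0],[0,0,0]],
  [1,[0,0,0],[0,0,0]],
])

```text
time_s: 11.58
tool_pos: [0.5593, -0.1655, 0.2834]
tool_rot: [0.63, 0.746, 0.139, -0.167]
contact_force: [-0.9, -0.6, -1.3]
opening: 0.0112
```

Run:
```python
from go import *
im=robot.capture("wrist")[:,:,::-1]
cv2.imwrite("pics/wrist8.png",cv2.resize(im[180:300,250:410],None,fx=5,fy=5,interpolation=cv2.INTER_CUBIC))
a,f,s=hubnow();print(a,f,s["opening"],s["moment"])
```

```text
[-0.0992  0.0009  0.2009] [-0.8397  0.1579 -1.3772] 0.011618633688865069 [-0.3597  0.0019  0.142 ]
```

View pics/wrist8.png

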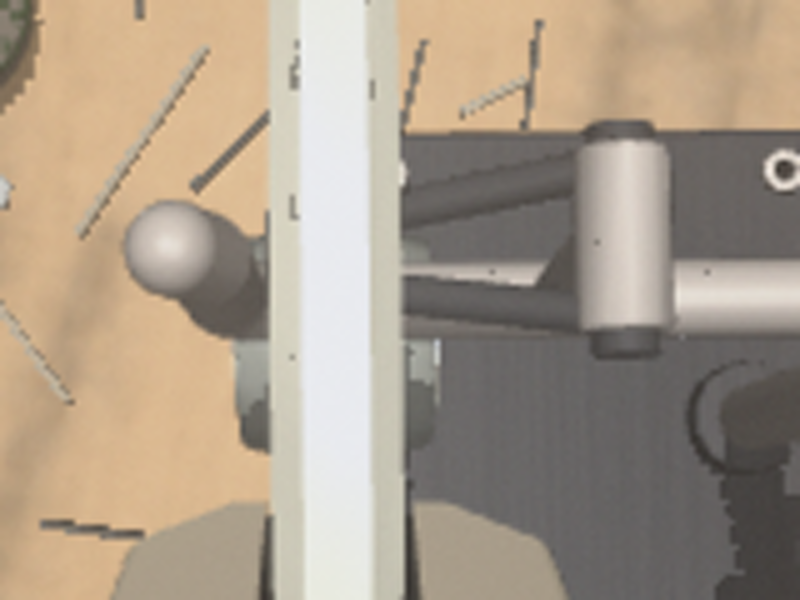

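Request:
move_arm([
  [1,[-0.0006,0,0.0014],[0,0,0]],
  [1,[-0.0006,0,0.0014],[0,0,0]],
  [1,[-0.0006,0,0.0014],[0,0,0]],
  [1,[-0.0006,0,0.0014],[0,0,0]],
  [1,[-0.0006,0,0.0014],[0,0,0]],
  [1,[-0.0006,0,0.0014],[0,0,0]],
  [1,[-0.0006,0,0.0014],[0,0,0]],
  [1,[-0.0006,0,0.0014],[0,0,0]],
  [1,[0,0,0],[0,0,0]],
  [1,[0,0,0],[0,0,0]],
])

```text
time_s: 12.47
tool_pos: [0.5591, -0.1651, 0.2709]
tool_rot: [0.63, 0.746, 0.139, -0.167]
contact_force: [-3.4, -0.4, -1.5]
opening: 0.0115
```

```bash
cat > look.py <<'E'
from go import *
import sys
im=robot.capture("wrist")[:,:,::-1]
cv2.imwrite(f"pics/{sys.argv[1]}.png",cv2.resize(im[180:300,250:410],None,fx=5,fy=5,interpolation=cv2.INTER_CUBIC))
a,f,s=hubnow();print(a,f,s["opening"],s["moment"],s["time_s"])
E
python3 look.py w9
```

```text
[-0.0994  0.0013  0.1883] [-3.1053 -0.0541 -1.6275] 0.011792967297974783 [-0.5549  0.2132  0.2822] 12.5167
```

View pics/w9.png

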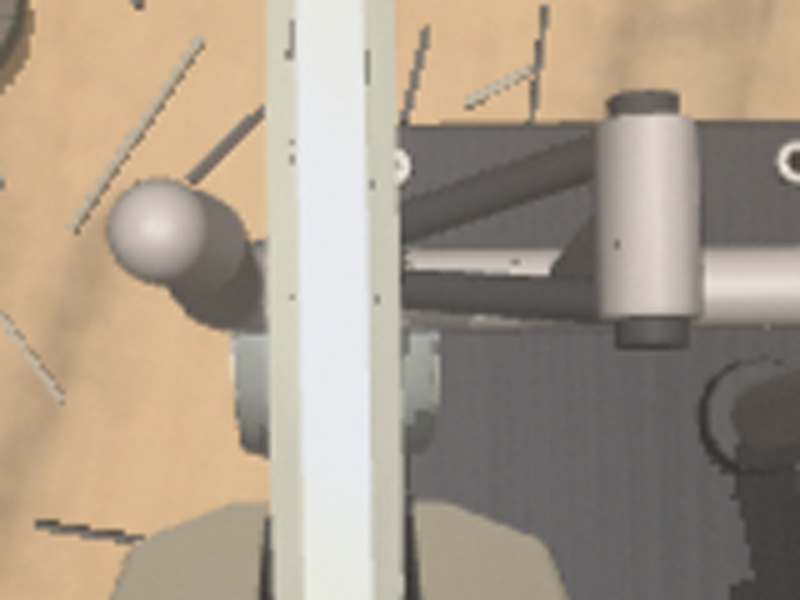

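Request:
move_arm([
  [1,[-0.0006,-0.0001,0.0014],[0,0,0]],
  [1,[-0.0006,-0.0001,0.0014],[0,0,0]],
  [1,[-0.0006,-0.0001,0.0014],[0,0,0]],
  [1,[-0.0006,-0.0001,0.0014],[0,0,0]],
  [1,[-0.0006,-0.0001,0.0014],[0,0,0]],
  [1,[-0.0006,-0.0001,0.0014],[0,0,0]],
  [1,[-0.0006,-0.0001,0.0014],[0,0,0]],
  [1,[-0.0006,-0.0001,0.0014],[0,0,0]],
  [1,[0,0,0],[0,0,0]],
  [1,[0,0,0],[0,0,0]],
])

```text
time_s: 13.35
tool_pos: [0.5582, -0.1649, 0.2586]
tool_rot: [0.63, 0.746, 0.139, -0.167]
contact_force: [-3.5, -0.2, -4.0]
opening: 0.012
```

```bash
python3 look.py w10
```

```text
[-0.1002  0.0017  0.176 ] [-4.0058 -0.7452 -3.6547] 0.011903580885078932 [-0.787   0.3059  0.471 ] 13.4
```

View pics/w10.png

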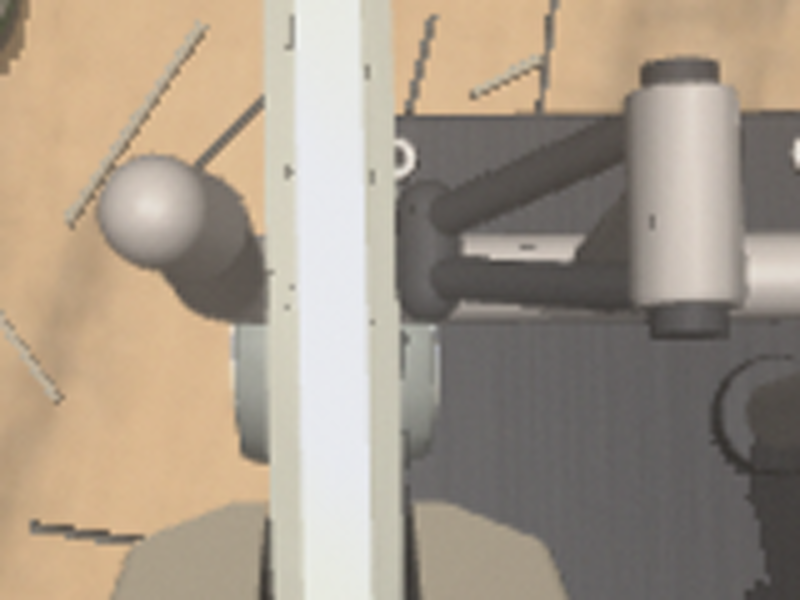

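Request:
move_arm([
  [1,[-0.0004,-0.0001,0.0009],[0,0,0]],
  [1,[-0.0004,-0.0001,0.0009],[0,0,0]],
  [1,[-0.0004,0,0.0009],[0,0,0]],
  [1,[-0.0004,-0.0001,0.0009],[0,0,0]],
  [1,[-0.0004,0,0.0009],[0,0,0]],
  [1,[-0.0004,-0.0001,0.0009],[0,0,0]],
  [1,[-0.0004,0,0.0009],[0,0,0]],
  [1,[-0.0004,-0.0001,0.0009],[0,0,0]],
  [1,[0,0,0],[0,0,0]],
  [1,[0,0,0],[0,0,0]],
])

```text
time_s: 14.23
tool_pos: [0.5578, -0.1648, 0.251]
tool_rot: [0.63, 0.746, 0.139, -0.167]
contact_force: [-0.4, -0.1, -3.6]
opening: 0.0113
```

```bash
python3 look.py w11
```

```text
[-0.1006  0.0019  0.1684] [ 0.6481 -0.3848 -3.7011] 0.011404928212770926 [-0.6601 -0.1856 -0.0066] 14.2833
```

View pics/w11.png

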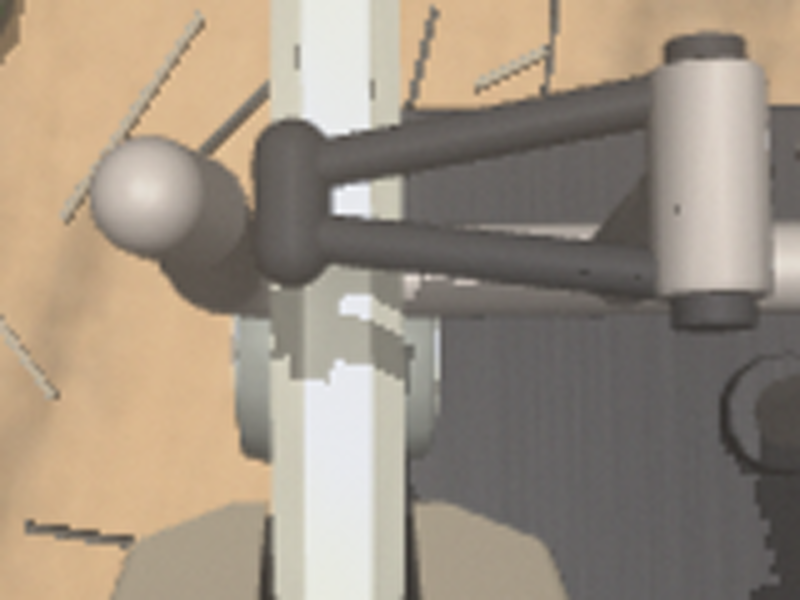

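Request:
move_arm([
  [1,[-0.0002,0,0.0004],[0,0,0]],
  [1,[-0.0002,0,0.0004],[0,0,0]],
  [1,[-0.0002,0,0.0004],[0,0,0]],
  [1,[-0.0002,0,0.0004],[0,0,0]],
  [1,[-0.0002,0,0.0004],[0,0,0]],
  [1,[-0.0002,0,0.0004],[0,0,0]],
  [1,[-0.0002,0,0.0004],[0,0,0]],
  [1,[-0.0002,0,0.0004],[0,0,0]],
  [1,[0,0,0],[0,0,0]],
  [1,[0,0,0],[0,0,0]],
])

```text
time_s: 15.12
tool_pos: [0.5579, -0.1648, 0.2477]
tool_rot: [0.63, 0.746, 0.139, -0.167]
contact_force: [0.1, -0.1, -0.9]
opening: 0.0117
```

```bash
python3 look.py w12
```

```text
[-0.1005  0.0018  0.165 ] [0.4679 0.9387 0.1267] 0.011579478664790054 [-0.1199 -0.1603 -0.0648] 15.1667
```

Request:
move_arm([
  [1,[-0.0002,0,0.0004],[0,0,0]],
  [1,[0,0,0],[0,0,0]],
  [1,[0,0,0],[0,0,0]],
  [1,[0,0,0],[0,0,0]],
  [1,[0,0,0],[0,0,0]],
  [1,[0,0,0],[0,0,0]],
  [1,[0,0,0],[0,0,0]],
  [1,[0,0,0],[0,0,0]],
  [1,[0,0,0],[0,0,0]],
  [1,[0,0,0],[0,0,0]],
])

```text
time_s: 16.0
tool_pos: [0.5578, -0.1649, 0.2471]
tool_rot: [0.63, 0.746, 0.139, -0.167]
contact_force: [1.0, 0.1, 2.1]
opening: 0.0114
```

```bash
python3 look.py w13
```

```text
[-0.1006  0.0018  0.1643] [1.3767 0.793  2.2591] 0.011382030248882005 [ 0.1436 -0.0926 -0.0655] 16.05
```

View pics/w13.png

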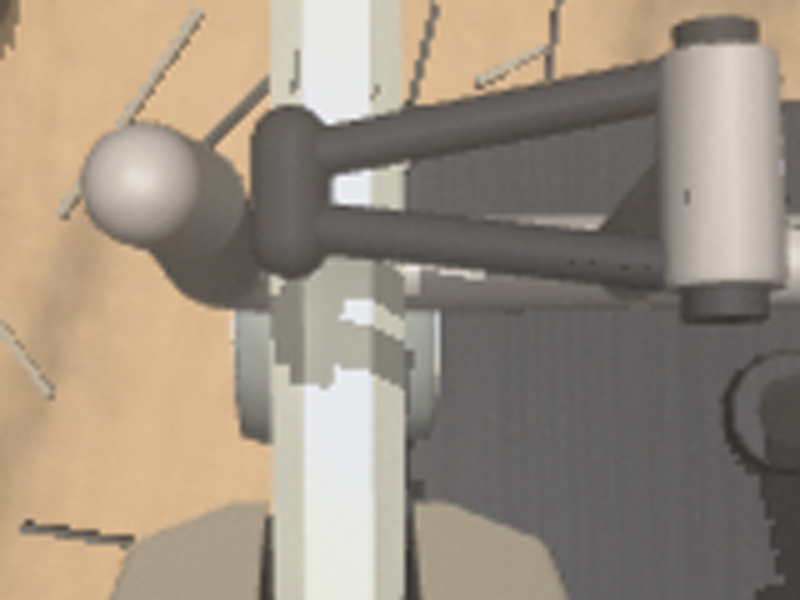

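Request:
move_arm([
  [1,[0.0001,0,-0.0003],[0,0,0]],
  [1,[0,0,0],[0,0,0]],
  [1,[0,0,0],[0,0,0]],
  [0.1,[0,0,0],[0,0,0]],
  [0.1,[0,0,0],[0,0,0]],
  [0.1,[0,0,0],[0,0,0]],
  [0.1,[0,0,0],[0,0,0]],
  [0.1,[0,0,0],[0,0,0]],
  [0.1,[0,0,0],[0,0,0]],
  [0.1,[0,0,0],[0,0,0]],
])

```text
time_s: 16.88
tool_pos: [0.5578, -0.165, 0.2473]
tool_rot: [0.63, 0.746, 0.139, -0.167]
contact_force: [0.4, -0.0, 0.6]
opening: 0.0416
```

```bash
python3 look.py w14
```

```text
[-0.1006  0.0017  0.1646] [-0.1981  0.7931 -0.4562] 0.04194568692793236 [-0.3216 -0.0807 -0.0373] 16.9333
```

View pics/w14.png

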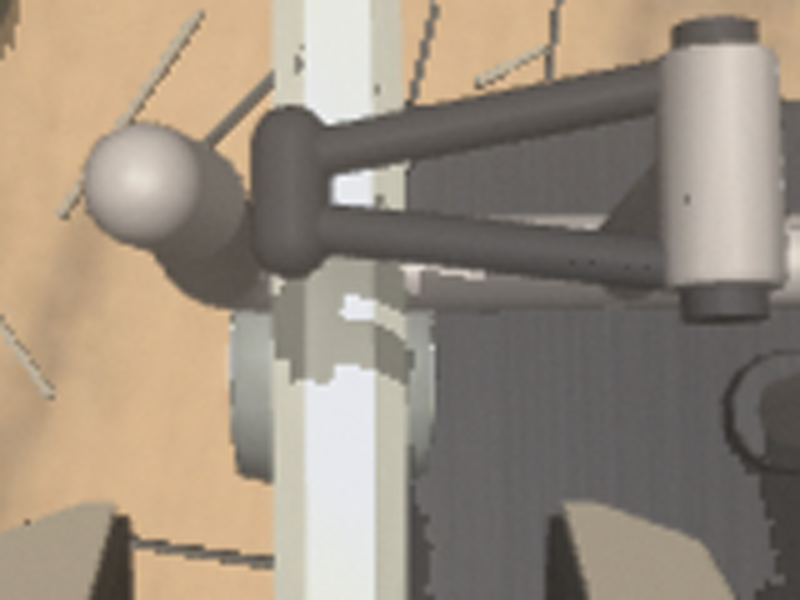

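Released, and the wheel is hanging with the keeper shut. I'll retract along the tool axis.

Request:
move_arm([
  [0.1,[0,0,-0.005],[0,0,0]],
  [0.1,[0,0,-0.01],[0,0,0]],
  [0.1,[0,0,-0.015],[0,0,0]],
  [0.1,[0,0,-0.015],[0,0,0]],
  [0.1,[0,0,-0.015],[0,0,0]],
  [0.1,[0,0,-0.015],[0,0,0]],
  [0.1,[0,0,-0.015],[0,0,0]],
  [0.1,[0,0,-0.015],[0,0,0]],
  [0.1,[0,0,-0.01],[0,0,0]],
  [0.1,[0,0,-0.005],[0,0,0]],
])

```text
time_s: 17.77
tool_pos: [0.5669, -0.2159, 0.3578]
tool_rot: [0.63, 0.746, 0.139, -0.166]
contact_force: [-0.4, 0.3, 0.6]
opening: 0.0418
```

Run:
```python
from h import *
for n in("wrist","top"): cv2.imwrite(f"pics/{n}15.png",robot.capture(n)[:,:,::-1])
p,r,s=cur();print(p,s["contact_force"],s["time_s"])
```

```text
[ 0.5668 -0.2155  0.3567] [-0.5511  0.0283  0.5129] 17.8667
```

View pics/wrist15.png

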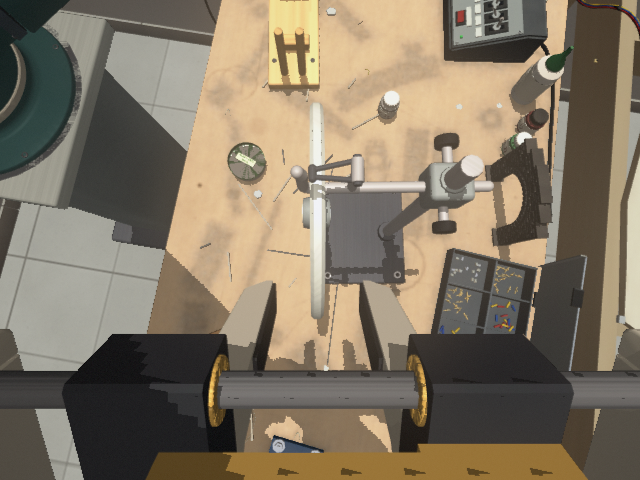

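View pics/top15.png

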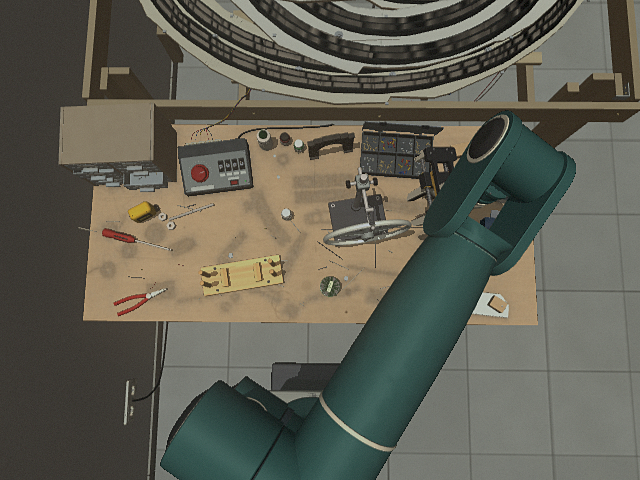

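Request:
move_arm([
  [0.1,[0,0,-0.01],[0,0,0]],
  [0.1,[0,0,-0.015],[0,0,0]],
  [0.1,[0,0,-0.015],[0,0,0]],
  [0.1,[0,0,-0.01],[0,0,0]],
  [0.1,[0,0,0],[0,0,0]],
  [0.1,[0,0,0],[0,0,0]],
  [0.1,[0,0,0],[0,0,0]],
  [0.1,[0,0,0],[0,0,0]],
  [0.1,[0,0,0],[0,0,0]],
  [0.1,[0,0,0],[0,0,0]],
])

```text
time_s: 18.7
tool_pos: [0.5703, -0.2358, 0.4009]
tool_rot: [0.63, 0.746, 0.139, -0.167]
contact_force: [-0.3, -0.8, 0.0]
opening: 0.0418
```

Request:
move_arm([
  [0.1,[0,0,0],[0,0,0]],
  [0.1,[0,0,0],[0,0,0]],
  [0.1,[0,0,0],[0,0,0]],
  [0.1,[0,0,0],[0,0,0]],
  [0.1,[0,0,0],[0,0,0]],
  [0.1,[0,0,0],[0,0,0]],
  [0.1,[0,0,0],[0,0,0]],
  [0.1,[0,0,0],[0,0,0]],
  [0.1,[0,0,0],[0,0,0]],
  [0.1,[0,0,0],[0,0,0]],
])

```text
time_s: 19.53
tool_pos: [0.5704, -0.236, 0.4012]
tool_rot: [0.63, 0.746, 0.139, -0.167]
contact_force: [0.3, 0.7, -0.1]
opening: 0.0417
```

Run:
```python
from h import *
a=[robot.capture("wrist") for _ in range(5)]
d=cv2.absdiff(a[0],a[4]).max(2)[60:330,230:400];print("moving px",(d>40).sum())
cv2.imwrite("pics/w16.png",cv2.resize(a[4][90:330,240:420,::-1],None,fx=2.5,fy=2.5,interpolation=cv2.INTER_CUBIC))
st=np.load("stand.npy");c=robot.camera_params("wrist")
print(proj(c,pl(*st,[[-.1006,0,.1643+.11],[-.1006,0,.1643],[-.1006,-.11,.1643],[-.1006,.11,.1643]])),robot.sense()["contact_force"])
```

```text
moving px 137
[[317.3391 173.5279]
 [317.6009 201.5982]
 [317.5978 295.3251]
 [317.6037 113.9611]] [-0.8749 -0.3263  0.4117]
```

View pics/w16.png

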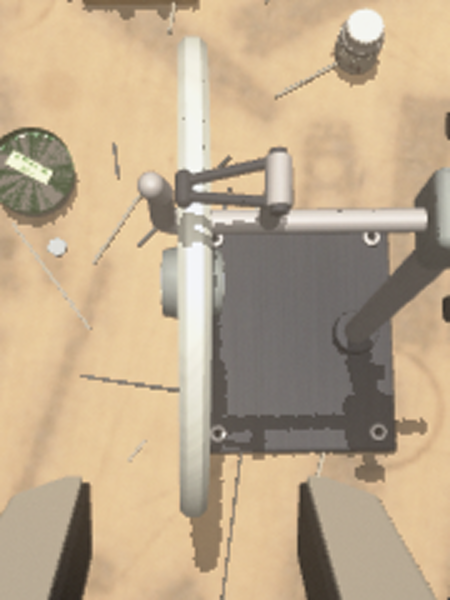

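Request:
move_arm([
  [0.1,[0,0,0],[0,0,0]],
  [0.1,[0,0,0],[0,0,0]],
  [0.1,[0,0,0],[0,0,0]],
  [0.1,[0,0,0],[0,0,0]],
  [0.1,[0,0,0],[0,0,0]],
  [0.1,[0,0,0],[0,0,0]],
  [0.1,[0,0,0],[0,0,0]],
  [0.1,[0,0,0],[0,0,0]],
  [0.1,[0,0,0],[0,0,0]],
  [0.1,[0,0,0],[0,0,0]],
])

```text
time_s: 20.62
tool_pos: [0.5704, -0.2361, 0.4012]
tool_rot: [0.63, 0.746, 0.139, -0.167]
contact_force: [-0.2, 0.3, 0.0]
opening: 0.0418
```

Run:
```python
from h import *
g=[cv2.cvtColor(robot.capture("wrist"),cv2.COLOR_RGB2GRAY).astype(np.float32) for _ in range(6)]
w=cv2.createHanningWindow((30,60),cv2.CV_32F)
for k in g[1:]: 
    print("hub/spoke",cv2.phaseCorrelate(g[0][180:240,300:330].copy(),k[180:240,300:330].copy(),w)[0],"rim end",cv2.phaseCorrelate(g[0][260:320,300:330].copy(),k[260:320,300:330].copy(),w)[0],"bg",cv2.phaseCorrelate(g[0][260:320,335:365].copy(),k[260:320,335:365].copy(),w)[0])
print(robot.sense()["time_s"])
```

```text
hub/spoke (0.004223766356483694, 0.03467570257066299) rim end (0.020345375932201648, 0.009291144894454817) bg (-0.007773840096117368, 0.019963715299933682)
hub/spoke (-0.02883858303280107, 0.0763967237822527) rim end (-0.06341447282066959, -0.02461942505449244) bg (0.004086659331040465, 0.0077406879853541)
hub/spoke (0.028787967172416273, -0.0006499187031003828) rim end (-0.003486898632676372, -0.030602535244568685) bg (-0.08294620700187672, -0.00019224465442491123)
hub/spoke (-0.002172730978864834, 0.009208257065335346) rim end (-0.027352462509186992, -0.002546231552244649) bg (-0.11887297680043751, 0.06722419577326377)
hub/spoke (0.015427124054868457, 0.029097560533411837) rim end (0.012273955511457046, 0.041557488406954946) bg (-0.0316183124760947, 0.031072732120762225)
20.9167
```

The wheel is still: shifts of under 0.1 px over 0.25 s. I'm handing the job in.

```bash
python3 -c "
from plant import robot
print(robot.hand_in())"
```

```text
the job is handed in; nothing more can be done
None
```

The handwheel is hanging on the J-hook with the keeper shut above its rim. I handed the job in at about 21 s of the 64 s allowed; the hand-in reports no verdict.

- **Lift:** I gripped the rim 22° off the top on its right side. It came straight out of the rack at an opening of about 11.7 mm, with a measured weight of about 4 N.
- **Finding the hook:** The images put the hook about 8 mm farther from the post and 6.5 mm higher than nominal. By feel, the saddle carried the rim with the hub at 0.164 to 0.165 m; the images had predicted 0.164 m.
- **Pressing in:** The keeper pushed back with up to about 4 N. On the saddle I pressed until the hook bore about 6 N, well below 18 N, and let go only after the pictures showed the keeper shut above the rim.
- **Last checks:** The keeper looked shut and the rim was close to the nose. The hub was within about 2 mm of the bar sideways, and the wheel moved less than 0.1 px over 0.25 s. The gripper was clear, with only sensor noise on it.
- **What I could not confirm:**
  - I could not read the keeper's angle directly; I judged it from the pictures.
  - I did not feel a clear touch on the nose, so a gap of about 1 to 2 mm may remain there.
  - The jar and tin looked untouched in the last pictures. The sanding block was hidden behind the arm in the last top view, but nothing went near it.

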